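# Turn the filter cassettes and change the plate

### The job

Turn every filter cassette whose orange end is at the front (blue-striped side) of the housing: lift it out, turn it end for end and put it back fully home in the same slot, green end to the front, gripping these fragile frames lightly and leaving a cassette that is already right in its slot. Only when all are turned, lift the orange plate off the screw on the post and stand it in the free front slot of the stand, then take the green plate from the rear slot, pass its keyhole over the screw head and pull it down until it locks and hangs upright. Leave the timer and the sauce bottle where they are.

Things in the scene. Friction and masses are not known exactly. Their poses are not given: they have to be found in the camera images.
- housing: Grey open-topped filter housing 152 x 300 x 55 mm (x, y, z), fixed. Origin: centre of its underside; +x points to the rear, -x to the front, marked by a blue stripe on the front face and along the front top edge. Four slots run along its x, centred at x = 0, y = -120, -40, +40 and +120 mm.
- housing_floor (a point): Centre of the housing at the level of the slot floors, 12 mm above its underside. Each slot is 125 x 25.5 mm (x, y), its walls end 55 mm above the housing's underside, upper edges rounded by 6 mm. In a slot a cassette's origin is 12 mm and its rib's top 130 mm above the housing's underside.
- cassette_a: Filter cassette, 75 to 125 % of 140 g: white frame 120 x 22 x 80 mm (x, y, z), its -x end capped green, +x end orange; on top a central black grip rib 64 x 16 x 38 mm. Origin: centre of its underside, z up. A grip of over 50 N a finger breaks it. Stands in a slot, orange end to the front at the start; may be absent.
- cassette_b: Filter cassette, 75 to 125 % of 140 g: white frame 120 x 22 x 80 mm (x, y, z), its -x end capped green, +x end orange; on top a central black grip rib 64 x 16 x 38 mm. Origin: centre of its underside, z up. A grip of over 50 N a finger breaks it. Stands in a slot, orange end to the front at the start; may be absent.
- cassette_c: Filter cassette, 75 to 125 % of 140 g: white frame 120 x 22 x 80 mm (x, y, z), its -x end capped green, +x end orange; on top a central black grip rib 64 x 16 x 38 mm. Origin: centre of its underside, z up. A grip of over 50 N a finger breaks it. Stands in a slot, orange end to the front at the start; may be absent.
- cassette_d: Filter cassette, 75 to 125 % of 140 g: white frame 120 x 22 x 80 mm (x, y, z), its -x end capped green, +x end orange; on top a central black grip rib 64 x 16 x 38 mm. Origin: centre of its underside, z up. A grip of over 50 N a finger breaks it. Stands in a slot, green end already to the front.
- cassette_a_green (a point): Centre of the green end face of cassette_a, 40 mm above its underside.
- cassette_b_green (a point): Centre of the green end face of cassette_b, 40 mm above its underside.
- cassette_c_green (a point): Centre of the green end face of cassette_c, 40 mm above its underside.
- cassette_d_green (a point): Centre of the green end face of cassette_d, 40 mm above its underside.
- green_plate: Green service plate, 8 mm thick (x), 90 wide (y), 160 tall (z), about 180 g; origin: centre of its lower edge; both faces alike. Keyhole through it along x: entry hole 28 mm wide from z = 47 to 75 mm, its lower corners bevelled, then a slot 12 mm wide up to z = 100 mm; solid above. It starts upright in the stand's rear slot, axes as the stand's.
- orange_plate: Orange plate, 8 mm thick (x), 90 wide (y), 160 tall (z), about 180 g; origin: centre of its lower edge; both faces alike. Keyhole through it along x: entry hole 28 mm wide from z = 47 to 75 mm, its lower corners bevelled, then a slot 12 mm wide up to z = 100 mm; solid above. It starts locked on the screw, axes as the post's, origin 49 mm up.
- green_plate_hole (a point): Centre of the keyhole's entry hole, z = 61 mm in the green plate's frame.
- green_plate_seat (a point): Point in the keyhole's slot, z = 96 mm in the green plate's frame, that lies on the screw's axis when the plate hangs locked.
- stand: Dark steel stand for two plates, loose, 1.2 kg: base 150 x 124 x 12 mm; two upright slots across it at x = -40 mm (front, free) and x = +40 mm (rear, green plate), each 11 mm (x) by 95 mm (y), floor 12 mm and rounded upper edges 58 mm above its underside, walls 12 mm thick. Origin: centre of its underside.
- stand_front (a point): Centre of the floor of the stand's front slot (x = -40, y = 0, z = 12 mm in the stand's frame). A plate standing there has its origin at this point.
- post: White post 60 mm wide (y), 14 mm thick, 155 mm tall, on a dark foot 110 x 100 x 10 mm, fixed; origin on the worktop, foot from x = -30 to +80 mm. Its front face (x = 13 mm, looking to -x) carries the screw.
- screw (a point): Middle of the screw's bare shank, x = 7 mm, z = 145 mm in the post's frame. The screw points to the post's -x: shank 8 mm across and 12 mm long from the post's face, then a brass head 18 mm across and 6 mm thick (outer face at post x = -5 mm). A hung plate has 4 mm to spare between head and post.
- timer: Red and white kitchen timer, 62 x 62 x 58 mm, bystander, origin under its centre.
- sauce: Red sauce bottle, 57 mm across, 195 mm tall, bystander, origin under its centre.

How it is judged:
On the way, in this order (a step that is already met when the one before it is completed fails the run):
1. every cassette that stood orange end to the front is back home in its own slot with its green end to the front, and let go (distance of each of cassette_a, cassette_b, cassette_c from where it was at the start of the episode below 0.015 m and z of each of cassette_a, cassette_b, cassette_c in the frame of housing below 0.017 m and x of each of cassette_a_green, cassette_b_green, cassette_c_green in the frame of housing below -0.045 m and angle between each of cassette_a, cassette_b, cassette_c's own z axis and vertical below 0.06 rad and linear speed of each of cassette_a, cassette_b, cassette_c below 0.03 m/s and contact force between the fingers and cassette_a below 0.2 N and contact force between the fingers and cassette_b below 0.2 N and contact force between the fingers and cassette_c below 0.2 N), for 0.2 s.
2. after that, the orange plate stands in the front slot of the stand, let go (distance between orange_plate and stand_front below 0.012 m and angle between orange_plate's own z axis and vertical below 0.2 rad and linear speed of orange_plate below 0.03 m/s and contact force between the fingers and orange_plate below 0.2 N), for 0.2 s.
3. after that, the green plate hangs locked on the screw (distance between green_plate_seat and screw below 0.01 m and angle between green_plate's own z axis and vertical below 0.15 rad and angle between the x axis of green_plate and the x axis of post, either way round below 0.2 rad and linear speed of green_plate below 0.03 m/s and contact force between the fingers and green_plate below 0.2 N), for 0.2 s.
At the end, for the whole second after the job is handed in: Cassettes home in their own slots (15 mm, under 5 mm above the floor, tilt 0.06 rad), green end to the front; green plate hung on the screw (seat within 10 mm, tilt 0.15 rad, parallel to the post within 0.2 rad); orange plate in the front slot (within 12 mm, tilt 0.2 rad); all still (all of step 2 and all of step 3 and distance of each of cassette_a, cassette_b, cassette_c, cassette_d from where it was at the start of the episode below 0.015 m and z of each of cassette_a, cassette_b, cassette_c, cassette_d in the frame of housing below 0.017 m and x of each of cassette_a_green, cassette_b_green, cassette_c_green, cassette_d_green in the frame of housing below -0.045 m and angle between each of cassette_a, cassette_b, cassette_c's own z axis and vertical below 0.06 rad and linear speed of each of cassette_a, cassette_b, cassette_c below 0.03 m/s); the robot touches nothing.
It fails at once if a cassette is squeezed or pushed by the fingers with more than 100 N in all (both fingers together) (contact force between the fingers and cassette_a above 100 N or contact force between the fingers and cassette_b above 100 N or contact force between the fingers and cassette_c above 100 N or contact force between the fingers and cassette_d above 100 N).
It fails at once if the cassette that is already right is taken out of its slot (z of cassette_d in the frame of housing above 0.045 m).
It fails at once if the timer is pushed more than 30 mm away (distance of timer from where it was at the start of the episode above 0.03 m).
It fails at once if the sauce bottle is pushed more than 30 mm away (distance of sauce from where it was at the start of the episode above 0.03 m).
Of cassette_a, cassette_b, cassette_c only 2 to 3 are there at a start; the rules pass over those that are not, and their reading is None.
At some moment in a run one of stand may be knocked a few centimetres aside while the robot is not near it.
Once in a run the grip may slacken for a moment while it holds something.
It also fails if it takes over 200 s, if anything falls off the work surface, if the arm or the gripper's body presses on something with over 40 N, if the wrist force passes 120 N, or if a joint passes its speed limit or range.

### The arm

A 7-joint arm with a two-finger parallel gripper is mounted at the origin on a cart in front of the work surface, level with it; the furniture and walls round the work are solid. World frame = base frame: x ahead of the robot, y to its left, z up, the work surface at z = 0. Lengths are in m, angles in rad, forces in N, time in s.
With the tool pointing down it reaches from about 0.4 to 0.875 m from the base axis. Payload 19.3 kg.
Tool frame: the origin (TCP) lies at the very end of the fingers, on their centre line; the grasp point (between the pads) lies 19 mm behind it; z points along the fingers, y is the direction in which the jaws open and shut (so a half turn about z gives the same grasp; the last joint's range is limited). The gripper opens to 85 mm and grips with 20 to 120 N. Pads are 22 mm wide; open, the fingers measure 114 mm over their backs; the gripper's body (76 mm by 85 mm) begins 54 mm behind the grasp point. The pads swing forward as they close: fully open they stand 13 mm farther back than shut.
Start: joints at [-1.405, 0.521, -0.036, 1.599, 0.021, 1.021, -0.113], TCP at [0.146, 0.608, 0.231] pointing down, gripper open.
Joint ranges: [-2.91, 2.91], [-0.3, 2.13], [-1.5, 1.42], [0.17, 2.43], [-1.26, 4.41], [0.16, 1.93], [-2.52, 2.52]. Speed limits (rad/s): [1.89, 1.89, 2.39, 2.39, 3.01, 3.01, 3.01].

### API

Orientations are given as [roll, pitch, yaw] about the fixed x, y, z axes, in that order (R = Rz(yaw) Ry(pitch) Rx(roll)).
In Python, from workcell import bot, viewer gives the robot as it stands.
- The arm moves only by the shell command python3 -m creep 'ROWS' [FORCE]. ROWS is JSON, a list of rows, each an object of numbers: "rx", "ry", "rz": the turn, a rotation vector about the tool's x, y, z in degrees; "tx", "ty", "tz": the shift along the tool's x, y, z in mm; "hand": the closure, from -1 (fully open) to 1 (shut), so that 0 is half open. In form: [{"rx": .., "ry": .., "rz": .., "tx": .., "ty": .., "tz": .., "hand": ..}, ...]. A call has 1 to 8 rows; each row is the pose to reach, as a shift and turn from the pose commanded when the call began, along the tool's axes at that moment; what a row does not reach only later rows make up. A row lasts 1/10 s, in which the tool goes at most 50 mm and 8.59 degrees, less where a joint would pass 70% of its speed; a pose out of reach is approached as far as the arm can. A call with a gripper value outside its range is refused whole. The fingers move at their own pace and stop on an object; FORCE is the grip in N (left out, the last holds). Time passes only in rows, so rows that repeat a pose let the fingers close. It gives the time, the measured TCP pose, the force and the opening at its end, in the units of the state.
- bot.observe(): the state, without advancing time (a new reading comes with each control period).
- viewer.grab_frame(name): name is "side" or "top"; returns a dict with "pixels" (420x560x3 uint8, blue, green, red), "vertical_fov" (degrees; the focal length in pixels is half the picture's height over the tangent of half this angle, whatever the lens; pixels are square), "cx", "cy" (the principal point, pixels), "distortion" ([k1, k2, p1, p2, k3] as OpenCV has them; the pictures are not rectified), "rvec" (rotation vector, rad) and "tvec" (3), from world to camera coordinates, as OpenCV has them. Camera axes: x right, y down, z forward; pixel columns grow to the right and rows downward; lengths in m; the calibration is good to about 2 mm. A picture is of the moment at which its call begins. There is no depth.
- bot.job_done(): hands the job in, once; it reports no verdict.
Trained networks look in a picture, given as the dict that the camera call returned (one of the last four; its "shot" number tells which), for a name from the list of things; names that differ only in an ending like _2 or _b are one class to them, and where a whole thing is asked for, a point or a joint stands for the part that bears it (a point fixed in the world has none). Each returns a list of dicts, best first, with "score" (0 to 1); they miss things now and then, are a little off and sometimes report something else, mostly with a low value. They report only what shows in the picture. A call takes as long as a camera call.
- viewer.outline_of(target, picture): "mask" (420x560 bool, what is visible of it) and "bbox" ([left, top, right, bottom] in pixels, round what is visible of it).
The state is a dict: "clock": time; "qpos": joint angles; "qd": joint speeds; "joint_efforts": joint torques, N m; "position": TCP position; "tool_rot": TCP orientation; "force": force on the tool from outside, world axes, zero at the start; "moment": the same for the moment, N m; "grip_width": finger opening in m.
Only numpy, scipy, OpenCV 4.12 (cv2) and the standard library are available. Lean on these libraries where they do the work, as an engineer would, in place of code of your own. Each camera call takes 0.05 s, during which the arm holds its last target.

## Working session

There is one attempt and no reset: what is moved stays moved. The work goes in short steps, Python scripts to look and compute and a shell command to move; the robot and the scene stay as the last step left them, time stands still between calls to the robot, and variables do not carry over. Pictures are saved under pics/ and viewed, and the job is handed in when it is done.

```bash
ls; mkdir -p pics; python3 - <<'E'
from workcell import bot, viewer
import cv2
print(bot.observe())
for n in ("side","top"):
    f=viewer.grab_frame(n)
    print({k:v for k,v in f.items() if k!='pixels'})
    cv2.imwrite(f'pics/{n}0.png',f['pixels'])
E
```

```text
pics
{'clock': 0.0, 'qpos': array([-1.40519609,  0.52201312, -0.03630997,  1.59997905,  0.02118969,
        1.02112823, -0.11282251]), 'qd': array([ 0.00156868,  0.00061395, -0.00165515,  0.00045689, -0.00183642,
       -0.00096483, -0.00160657]), 'joint_efforts': array([-9.95120390e-04, -9.27110624e+01,  1.97940677e+00, -3.69931626e+01,
        1.77298504e-02,  8.27784272e-03,  4.43123554e-05]), 'position': array([0.14597826, 0.60736966, 0.23073686]), 'tool_rot': array([-3.14045249e+00,  8.21509141e-05,  2.90573895e+00]), 'force': array([ 0.08755359,  0.51245368, -0.29726171]), 'moment': array([-0.03239037,  0.0055692 ,  0.02106885]), 'grip_width': 0.08527092026131661}
{'vertical_fov': 50.238641535020264, 'cx': 277.34215306237286, 'cy': 209.40471210797696, 'distortion': array([0.04730185, 0.        , 0.        , 0.        , 0.        ]), 'rvec': array([ 0.16829652, -2.6370018 ,  1.57117252]), 'tvec': array([0.5352248 , 0.0846933 , 1.31162373]), 'shot': 1}
{'vertical_fov': 54.65115870315546, 'cx': 275.85938138280363, 'cy': 208.66489867298878, 'distortion': array([0.03333755, 0.        , 0.        , 0.        , 0.        ]), 'rvec': array([ 2.1264549 , -2.10307781,  0.16835644]), 'tvec': array([0.11039106, 0.54415822, 1.09640411]), 'shot': 2}
```

View pics/side0.png

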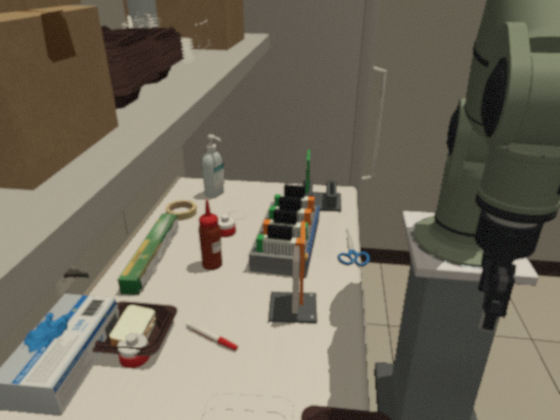

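View pics/top0.png

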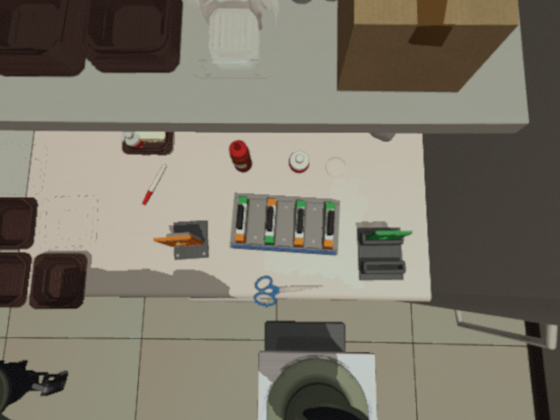

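```bash
cat > h.py <<'E'
from workcell import bot, viewer
import cv2, numpy as np
from scipy.spatial.transform import Rotation as Rn
def cam(f):
    fl=210/np.tan(np.radians(f['vertical_fov'])/2)
    K=np.array([[fl,0,f['cx']],[0,fl,f['cy']],[0,0,1.]])
    return K,f['distortion'],f['rvec'],f['tvec']
def proj(f,P):
    K,d,r,t=cam(f); return cv2.projectPoints(np.asarray(P,float).reshape(-1,1,3),r,t,K,d)[0].reshape(-1,2)
def ray(f,uv):
    K,d,r,t=cam(f); n=cv2.undistortPoints(np.array(uv,float).reshape(-1,1,2),K,d).reshape(-1,2)
    R=cv2.Rodrigues(r)[0]; D=np.c_[n,np.ones(len(n))]@R; return -R.T@t,D
def atz(f,uv,z):
    c,D=ray(f,uv); return c+D*((z-c[2])/D[:,2])[:,None]
def tri(fs,uvs):
    A=np.zeros((3,3));b=np.zeros(3)
    for f,uv in zip(fs,uvs):
        c,D=ray(f,[uv]);d=D[0]/np.linalg.norm(D[0]);M=np.eye(3)-np.outer(d,d);A+=M;b+=M@c
    return np.linalg.solve(A,b)
def crop(f,x0,y0,x1,y1,name,s=4):
    c=f['pixels'][y0:y1,x0:x1]; cv2.imwrite('pics/'+name,cv2.resize(c,None,fx=s,fy=s,interpolation=cv2.INTER_CUBIC))
def grab(n): return viewer.grab_frame(n)
E
python3 - <<'E'
from h import *
import pickle
fs={n:grab(n) for n in("side","top")}
pickle.dump(fs,open('f0.pkl','wb'))
crop(fs['top'],225,180,425,285,'tc1.png',4)
crop(fs['side'],230,140,360,330,'sc1.png',3)
crop(fs['top'],140,130,345,260,'tc2.png',3)
for n,f in fs.items():
    c,_=ray(f,[[0,0]]);print(n,c)
    for t in ['housing','cassette_a','green_plate','orange_plate','stand','post','timer','sauce','screw']:
        for o in viewer.outline_of(t,f)[:5]: print(t,round(o['score'],2),o['bbox'],o['mask'].sum())
E
```

```text
side [0.38675303 1.1725327  0.69970317]
housing 0.61 [248.7, 201.0, 322.5, 277.5] 1429
cassette_a 0.77 [275.6, 183.4, 313.3, 209.7] 346
cassette_a 0.7 [303.1, 180.1, 340.3, 213.6] 733
cassette_a 0.67 [254.2, 221.5, 303.6, 258.8] 1067
cassette_a 0.65 [270.6, 198.5, 313.5, 227.1] 588
cassette_a 0.6 [265.5, 210.1, 306.9, 236.5] 580
green_plate 0.36 [264.1, 208.7, 301.8, 238.4] 522
green_plate 0.27 [258.1, 223.9, 302.2, 256.9] 1025
orange_plate 0.76 [300.4, 225.7, 307.8, 306.2] 334
stand 0.53 [296.7, 226.0, 307.3, 306.9] 344
stand 0.36 [249.6, 203.7, 322.9, 279.3] 1547
stand 0.22 [263.0, 209.6, 307.5, 235.5] 587
post 0.77 [268.1, 247.3, 316.2, 320.9] 1591
timer 0.66 [214.8, 215.1, 235.8, 240.4] 292
sauce 0.9 [200.5, 198.6, 222.6, 271.2] 1199
sauce 0.4 [268.5, 193.0, 309.7, 224.0] 556
screw 0.67 [269.8, 245.7, 316.9, 324.6] 1688
top [0.33454602 0.08790023 1.17930014]
housing 0.69 [229.7, 193.2, 338.3, 257.0] 3861
housing 0.66 [234.9, 198.4, 248.0, 242.4] 500
housing 0.62 [293.7, 202.7, 304.3, 247.1] 432
cassette_a 0.96 [294.6, 200.8, 306.4, 249.6] 374
cassette_a 0.76 [259.8, 199.8, 276.3, 243.0] 430
cassette_a 0.74 [235.3, 197.7, 248.5, 243.4] 491
cassette_a 0.65 [322.8, 200.0, 334.4, 251.8] 484
green_plate 0.58 [367.0, 228.8, 409.3, 238.2] 338
orange_plate 0.72 [233.8, 198.0, 247.4, 243.6] 502
orange_plate 0.58 [155.7, 236.2, 202.7, 246.4] 337
orange_plate 0.36 [359.8, 224.7, 406.5, 277.5] 2088
stand 0.83 [356.5, 230.5, 409.1, 282.4] 2187
stand 0.43 [167.1, 221.4, 211.3, 262.3] 1054
post 0.68 [164.9, 221.6, 206.5, 260.6] 1089
timer 0.77 [288.1, 147.8, 310.5, 174.6] 398
sauce 0.63 [292.1, 205.1, 305.8, 248.9] 421
sauce 0.57 [230.1, 139.0, 253.4, 172.5] 583
screw 0.74 [169.1, 221.5, 209.3, 260.8] 1098
screw 0.37 [323.3, 199.9, 334.1, 250.4] 485
```

View pics/tc1.png

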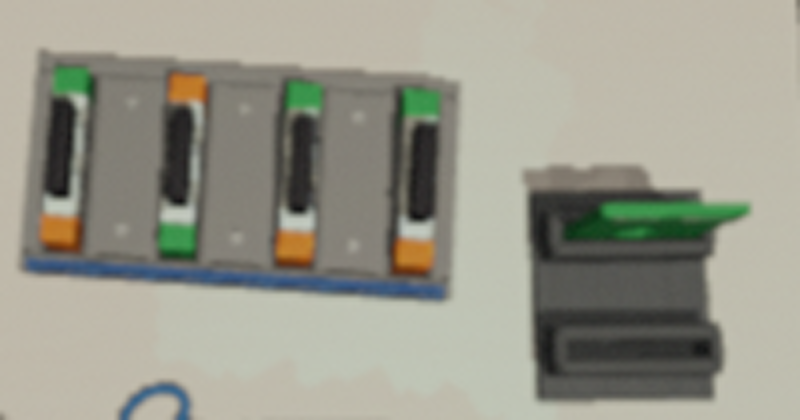

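View pics/sc1.png

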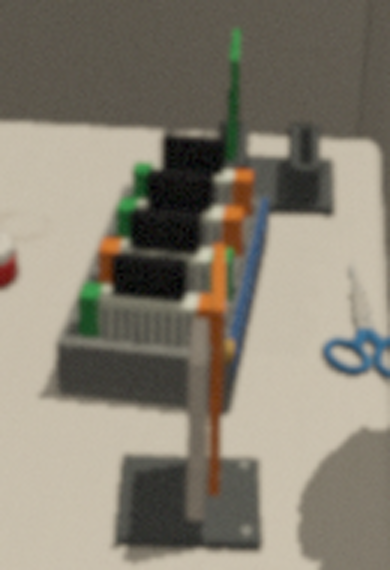

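View pics/tc2.png

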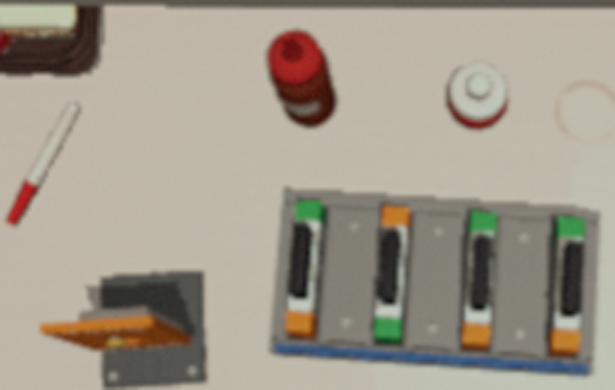

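```bash
cat > fit.py <<'E'
from h import *
from scipy.optimize import minimize
S=3
def box(lo,hi,tag):
    lo=np.array(lo,float);hi=np.array(hi,float);F=[]
    for ax in range(3):
        for sgn in (0,1):
            if ax==2 and sgn==0: continue
            a,b=[i for i in range(3) if i!=ax]
            q=[]
            for (u,v) in((0,0),(1,0),(1,1),(0,1)):
                p=np.zeros(3);p[ax]=(lo,hi)[sgn][ax];p[a]=(lo,hi)[u][a];p[b]=(lo,hi)[v][b];q.append(p)
            n=np.zeros(3);n[ax]=1 if sgn else -1
            F.append((np.array(q),n,f'{tag}{ax}{sgn}',(lo+hi)/2))
    return F
def T(F,x,y,yaw,z=0):
    R=Rn.from_euler('z',yaw).as_matrix();t=np.array([x,y,z])
    return [(q@R.T+t,R@n,tag,c@R.T+t) for q,n,tag,c in F]
def render(f,groups,roi):
    # groups: list of face lists in painter order (each convex-ish box list); ordered by caller via priority then distance
    x0,y0,x1,y1=roi;lab=np.zeros(((y1-y0)*S,(x1-x0)*S),np.uint8)
    c,_=ray(f,[[0,0]]);names={}
    for F in groups:
        for q,n,tag,_ in F:
            if (c-q[0])@n<=0: continue
            k=names.setdefault(tag,len(names)+1)
            p=(proj(f,q)+0.5-[x0,y0])*S-0.5
            cv2.fillConvexPoly(lab,np.round(p*16).astype(np.int32),k,shift=4)
    return lab,names
def up(f,roi):
    x0,y0,x1,y1=roi
    return cv2.resize(f['pixels'][y0:y1,x0:x1].astype(np.float32),None,fx=S,fy=S,interpolation=cv2.INTER_LINEAR)
def seg(lab,im):
    L=lab.ravel();n=np.bincount(L);C=np.maximum(n,1);s=0
    X=im.reshape(-1,3);rec=np.stack([np.bincount(L,X[:,i])/C for i in range(3)],1)
    return np.abs(X-rec[L]).sum()/len(L), rec
def order(f,boxes):
    c,_=ray(f,[[0,0]])
    return sorted(boxes,key=lambda b:-np.linalg.norm(np.mean([q[3] for q in b],0)-c))
CAP=.016
def housing():
    H=.152/2;g=[box([-H,-.15,0],[H,.15,.055],'h')]
    g.append(box([-H,-.15,.05],[-H+.008,.15,.0551],'st'))
    return g
def cassette(y,front,cap=CAP):
    cf,cr=('O','G') if front=='O' else ('G','O')
    B=[]
    for lo,hi,t in((-.06,-.06+cap,cf),(-.06+cap,.06-cap,'w'),(.06-cap,.06,cr)):
        B.append(box([lo,y-.011,.012],[hi,y+.011,.092],t+'c'))
    B.append(box([-.032,y-.008,.092],[.032,y+.008,.130],'rib'))
    return B
def showlab(f,lab,im,rec,name,s=2):
    e=(cv2.morphologyEx(lab,cv2.MORPH_GRADIENT,np.ones((2,2),np.uint8))>0)
    o=im.copy().clip(0,255).astype(np.uint8);o[e]=(255,0,255)
    cv2.imwrite('pics/'+name,o)
E
cat > fh.py <<'E'
from fit import *
import pickle
fs=pickle.load(open('f0.pkl','rb'))
rois={'top':(215,175,355,275),'side':(235,165,300,285)}
ims={n:up(fs[n],rois[n]) for n in rois}
def scene(p,f):
    x,y,yaw,z=p[:4]
    g=[T(b,x,y,yaw,z) for b in housing()]
    cs=[]
    for yy,fr in((.12,'O'),(.04,'G'),(-.04,'O'),(-.12,'O')):
        B=[T(b,x,y,yaw,z) for b in cassette(yy,fr,p[4])]
        cs.append((B,np.mean(B[1][0][0],0)))
    c,_=ray(f,[[0,0]])
    cs.sort(key=lambda k:-np.linalg.norm(k[1]-c))
    for B,_ in cs: g+=order(f,B[:3])+[B[3]]
    return g
def loss(p,names=('top','side')):
    t=0
    for n in names:
        lab,_=render(fs[n],scene(p,fs[n]),rois[n]); t+=seg(lab,ims[n])[0]
    return t
p=np.array([.545,.065,-.04,0,.016])
if __name__=='__main__':
  for names in (('top',),('top','side')):
    q=p.copy()
    for sc in(1,.3):
        s=np.array([.01,.01,.03,.004,.003])*sc
        r=minimize(lambda v:loss(v,names),q,method='Nelder-Mead',options=dict(initial_simplex=np.vstack([q]+[q+s*np.eye(5)[i]*(-1)**i for i in range(5)]),maxfev=350))
        q=r.x
    print(names,q.round(4),r.fun)
  for n in rois:
    lab,_=render(fs[n],scene(q,fs[n]),rois[n]);showlab(fs[n],lab,ims[n],None,f'fit_{n}.png')
E
python3 - <<'E'
from h import *
import pickle
fs=pickle.load(open('f0.pkl','rb'));f=fs['top']
tp=lambda a:[a[0]/4+225-.5+.125,a[1]/4+180-.4]
P=atz(f,[tp(a) for a in((40,52),(458,82),(447,290),(22,262))],.055);print(P.round(3),P.mean(0))
E
time python3 fh.py
```

```text
[[ 0.588  0.234  0.055]
 [ 0.568 -0.061  0.055]
 [ 0.422 -0.052  0.055]
 [ 0.438  0.242  0.055]] [0.50412206 0.09073799 0.055     ]
('top',) [ 0.5021  0.0913 -0.0556 -0.0015  0.0165] 21.5455004969215
('top', 'side') [ 0.5     0.091  -0.0556  0.0007  0.0324] 112.11222671498821
real	0m26.266s
user	0m22.421s
sys	0m3.007s
```

View pics/fit_top.png

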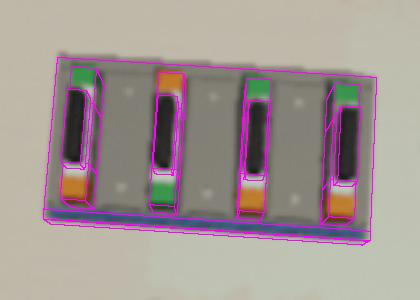

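View pics/fit_side.png

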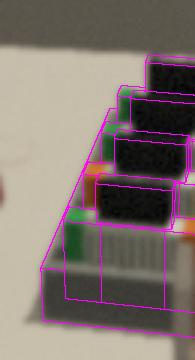

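```bash
sed -i 's/y-.011,.012\]/y-.011,.055]/' fit.py; sed -i "s/(235,165,300,285)/(240,185,300,280)/; s/p=np.array(.*/p=np.array([.503,.091,-.06,0,.02])/" fh.py; time python3 fh.py
```

```text
('top',) [ 0.5024  0.0918 -0.0554 -0.0043  0.0167] 23.31775960051387
('top', 'side') [ 0.5004  0.0917 -0.0591 -0.0006  0.0173] 61.441895337386754
real	0m24.218s
user	0m20.372s
sys	0m2.672s
```

View pics/fit_top.png

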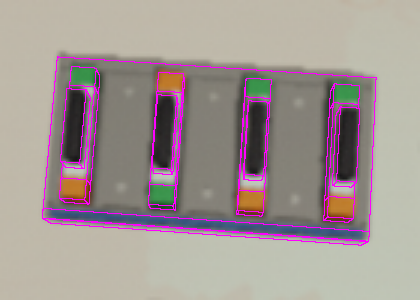

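View pics/fit_side.png

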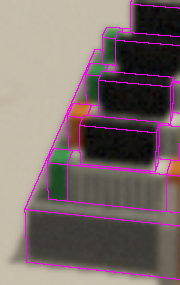

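```bash
cat > d.py <<'E'
# usage: d.py x y z yaw -> deltas in tool axes
import sys
from h import *
s=bot.observe();R0=Rn.from_euler('xyz',s['tool_rot']).as_matrix();p=s['position']
x,y,z,yaw=map(float,sys.argv[1:5])
R1=(Rn.from_euler('z',yaw)*Rn.from_euler('x',np.pi)).as_matrix()
print('t',(R0.T@(np.array([x,y,z])-p)*1000).round(1),'r',np.degrees(Rn.from_matrix(R0.T@R1).as_rotvec()).round(2),'| pos',p.round(4),'rpy',s['tool_rot'].round(4),'F',s['force'].round(1),'w',round(s['grip_width'],4),'t',round(s['clock'],2), 'q',s['qpos'].round(2))
E
python3 d.py .5075 .2115 .3 3.0835;python3 d.py .5075 .2115 .3 -.058
```

```text
t [-444.  -300.8  -68.7] r [ -0.     0.   -10.18] | pos [0.146  0.6077 0.2313] rpy [-3.1416  0.      2.9058] F [ 0.5 -0.5  0.4] w 0.0856 t 1.1 q [-1.41  0.52 -0.04  1.6   0.02  1.02 -0.11]
t [-444.  -300.8  -68.7] r [  0.     0.   169.81] | pos [0.146  0.6077 0.2313] rpy [-3.1416  0.      2.9058] F [ 0.5 -0.5  0.4] w 0.0856 t 1.1 q [-1.41  0.52 -0.04  1.6   0.02  1.02 -0.11]
```

```bash
python3 -m creep '[{"tz":-40},{"tz":-70},{"tx":-60,"ty":-40,"tz":-70,"rz":-2},{"tx":-105,"ty":-71,"tz":-70,"rz":-3},{"tx":-145,"ty":-98,"tz":-70,"rz":-4},{"tx":-185,"ty":-125,"tz":-70,"rz":-5},{"tx":-225,"ty":-152,"tz":-70,"rz":-6},{"tx":-265,"ty":-180,"tz":-70,"rz":-7}]' 30; python3 d.py .5075 .2115 .3 3.0835
```

```text
t [-444.  -300.8  -68.7] r [ -0.     0.   -10.18] | pos [0.146  0.6077 0.2313] rpy [-3.1416  0.      2.9058] F [ 0.5 -0.5  0.4] w 0.0856 t 1.1 q [-1.41  0.52 -0.04  1.6   0.02  1.02 -0.11]schema error: expected keys rx, ry, rz, tx, ty, tz, hand
```

```bash
python3 -m creep '[{"rx":0,"ry":0,"rz":0,"tx":0,"ty":0,"tz":-40,"hand":-1},{"rx":0,"ry":0,"rz":0,"tx":0,"ty":0,"tz":-70,"hand":-1},{"rx":0,"ry":0,"rz":-2,"tx":-60,"ty":-40,"tz":-70,"hand":-1},{"rx":0,"ry":0,"rz":-3,"tx":-105,"ty":-71,"tz":-70,"hand":-1},{"rx":0,"ry":0,"rz":-4,"tx":-145,"ty":-98,"tz":-70,"hand":-1},{"rx":0,"ry":0,"rz":-6,"tx":-185,"ty":-125,"tz":-70,"hand":-1},{"rx":0,"ry":0,"rz":-8,"tx":-225,"ty":-152,"tz":-70,"hand":-1},{"rx":0,"ry":0,"rz":-10,"tx":-265,"ty":-180,"tz":-70,"hand":-1}]' 30; python3 d.py .5075 .2115 .3 3.0835
```

```text
clock: 1.9
position: [0.3492, 0.3843, 0.3015]
tool_rot: [3.141, 0.0, 3.082]
force: [1.3, 0.7, 1.4]
grip_width: 0.0856
t [-168.4 -163.     1.5] r [ 0.03  0.02 -0.1 ] | pos [0.3492 0.3843 0.3015] rpy [3.1411e+00 3.0000e-04 3.0817e+00] F [1.3 0.7 1.4] w 0.0856 t 1.9 q [-0.97  0.28  0.02  1.79 -0.01  1.07  0.57]
```

```bash
python3 -m creep '[{"rx":0,"ry":0,"rz":0,"tx":0,"ty":0,"tz":0,"hand":-1},{"rx":0,"ry":0,"rz":0,"tx":0,"ty":0,"tz":0,"hand":-1}]' ; python3 d.py .5075 .2115 .3 3.0835
```

```text
clock: 2.1
position: [0.3488, 0.3852, 0.3015]
tool_rot: [3.141, 0.0, 3.078]
force: [-1.9, 0.5, -1.5]
grip_width: 0.0851
t [-169.4 -163.2    1.5] r [ 0.02  0.01 -0.33] | pos [0.3488 0.3852 0.3015] rpy [3.1412e+00 2.0000e-04 3.0778e+00] F [-1.9  0.5 -1.5] w 0.0851 t 2.1 q [-0.97  0.28  0.02  1.79 -0.01  1.07  0.57]
```

```bash
python3 -m creep '[{"rx":0,"ry":0,"rz":0,"tx":-40,"ty":-40,"tz":0,"hand":-0.2},{"rx":0,"ry":0,"rz":0,"tx":-75,"ty":-73,"tz":1,"hand":-0.2},{"rx":0,"ry":0,"rz":0,"tx":-110,"ty":-106,"tz":1,"hand":-0.2},{"rx":0,"ry":0,"rz":0,"tx":-140,"ty":-135,"tz":1,"hand":-0.2},{"rx":0,"ry":0,"rz":0,"tx":-160,"ty":-154,"tz":1,"hand":-0.2},{"rx":0,"ry":0,"rz":0,"tx":-169.4,"ty":-163.2,"tz":50,"hand":-0.2},{"rx":0,"ry":0,"rz":0,"tx":-169.4,"ty":-163.2,"tz":100,"hand":-0.2},{"rx":0,"ry":0,"rz":0,"tx":-169.4,"ty":-163.2,"tz":140,"hand":-0.2}]' ; python3 d.py .5075 .2115 .1 3.0835
python3 - <<'E'
from h import *
f=grab('top');crop(f,215,160,365,272,'a1.png',4)
f=grab('side');crop(f,220,140,350,290,'a2.png',4)
E
```

```text
clock: 2.9
position: [0.5064, 0.2135, 0.159]
tool_rot: [3.142, -0.001, 3.081]
force: [0.8, 1.2, 0.1]
grip_width: 0.0519
t [-1.3 -1.9 59. ] r [ 0.01 -0.04 -0.13] | pos [0.5064 0.2135 0.159 ] rpy [ 3.1415e+00 -8.0000e-04  3.0812e+00] F [0.8 1.2 0.1] w 0.0519 t 2.9 q [-0.59  0.5   0.11  1.87 -0.08  0.77  1.08]
```

View pics/a1.png

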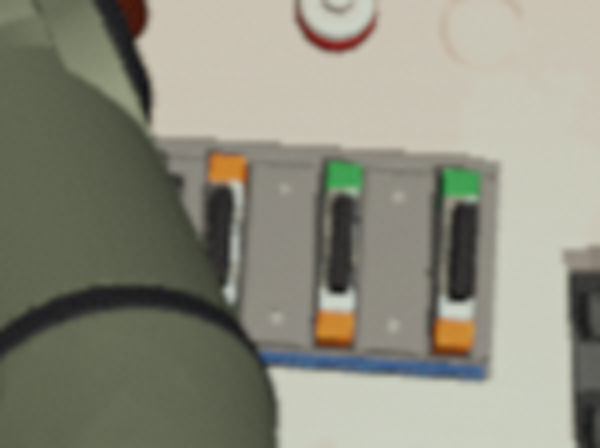

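View pics/a2.png

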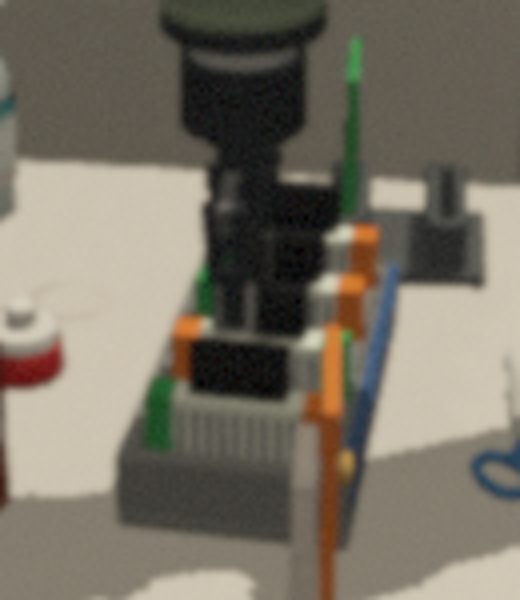

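```bash
python3 - <<'E'
from h import *
f=grab('side');p=bot.observe()['position'];print(((proj(f,[p,[.5075,.2115,.13],[.5075,.2115,.159]])-[220,140])*4).round())
print(p)
print(grab('side')['tvec'])
E
```

```text
[[239. 301.]
 [237. 342.]
 [237. 301.]]
[0.5059101  0.21336915 0.16012089]
[0.5352248  0.0846933  1.31162373]
```

```bash
python3 -m creep '[{"rx":0,"ry":0,"rz":0,"tx":-1.3,"ty":-1.9,"tz":20,"hand":-0.2},{"rx":0,"ry":0,"rz":0,"tx":-1.3,"ty":-1.9,"tz":40,"hand":-0.2},{"rx":0,"ry":0,"rz":0,"tx":-1.3,"ty":-1.9,"tz":58,"hand":-0.2},{"rx":0,"ry":0,"rz":0,"tx":-1.3,"ty":-1.9,"tz":58,"hand":0.3},{"rx":0,"ry":0,"rz":0,"tx":-1.3,"ty":-1.9,"tz":58,"hand":1},{"rx":0,"ry":0,"rz":0,"tx":-1.3,"ty":-1.9,"tz":58,"hand":1},{"rx":0,"ry":0,"rz":0,"tx":-1.3,"ty":-1.9,"tz":58,"hand":1},{"rx":0,"ry":0,"rz":0,"tx":-1.3,"ty":-1.9,"tz":58,"hand":1}]' 30; python3 d.py .5075 .2115 .16 3.0835

```

```text
clock: 3.9
position: [0.5094, 0.2113, 0.1054]
tool_rot: [3.14, 0.003, 3.08]
force: [-1.2, -1.3, 11.9]
grip_width: 0.0158
t [  1.8   0.2 -54.6] r [ 0.09  0.15 -0.19] | pos [0.5094 0.2113 0.1054] rpy [3.1400e+00 2.6000e-03 3.0802e+00] F [-1.2 -1.3 11.9] w 0.0158 t 3.9 q [-0.57  0.58  0.1   1.91 -0.09  0.66  1.09]
```

```bash
python3 -m creep '[{"rx":0,"ry":0,"rz":0,"tx":0,"ty":0,"tz":-8,"hand":1},{"rx":0,"ry":0,"rz":0,"tx":0,"ty":0,"tz":-20,"hand":1},{"rx":0,"ry":0,"rz":0,"tx":0,"ty":0,"tz":-35,"hand":1},{"rx":0,"ry":0,"rz":0,"tx":0,"ty":0,"tz":-50,"hand":1},{"rx":0,"ry":0,"rz":0,"tx":0,"ty":0,"tz":-60,"hand":1},{"rx":0,"ry":0,"rz":0,"tx":0,"ty":0,"tz":-60,"hand":1}]' 30; python3 d.py .5075 .2115 .16 3.0835
python3 - <<'E'
from h import *
f=grab('side');crop(f,220,140,350,290,'a3.png',4)
E
```

```text
clock: 4.5
position: [0.509, 0.2111, 0.1652]
tool_rot: [3.14, 0.002, 3.08]
force: [-0.2, 0.4, -2.2]
grip_width: 0.0153
t [1.6 0.3 5.2] r [ 0.08  0.13 -0.18] | pos [0.509  0.2111 0.1652] rpy [3.1401e+00 2.3000e-03 3.0803e+00] F [-0.2  0.4 -2.2] w 0.0153 t 4.5 q [-0.58  0.49  0.11  1.87 -0.08  0.79  1.08]
```

View pics/a3.png

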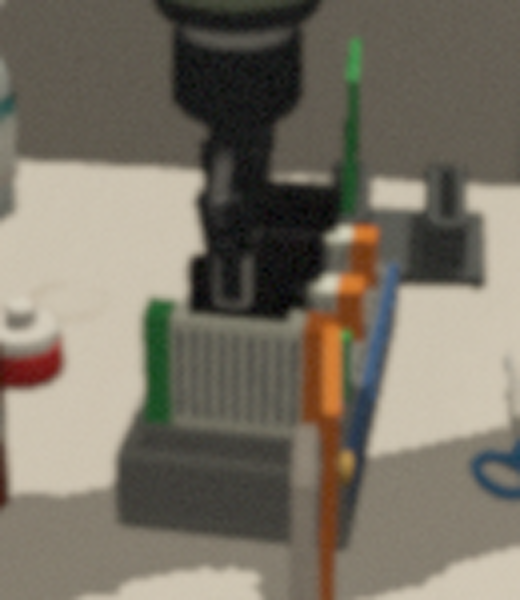

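```bash
python3 -m creep '[{"rx":0,"ry":0,"rz":7,"tx":0,"ty":0,"tz":0,"hand":1},{"rx":0,"ry":0,"rz":15,"tx":0,"ty":0,"tz":0,"hand":1},{"rx":0,"ry":0,"rz":23,"tx":0,"ty":0,"tz":0,"hand":1},{"rx":0,"ry":0,"rz":31,"tx":0,"ty":0,"tz":0,"hand":1},{"rx":0,"ry":0,"rz":39,"tx":0,"ty":0,"tz":0,"hand":1},{"rx":0,"ry":0,"rz":47,"tx":0,"ty":0,"tz":0,"hand":1},{"rx":0,"ry":0,"rz":55,"tx":0,"ty":0,"tz":0,"hand":1},{"rx":0,"ry":0,"rz":62,"tx":0,"ty":0,"tz":0,"hand":1}]' 
python3 -m creep '[{"rx":0,"ry":0,"rz":8,"tx":0,"ty":0,"tz":0,"hand":1},{"rx":0,"ry":0,"rz":16,"tx":0,"ty":0,"tz":0,"hand":1},{"rx":0,"ry":0,"rz":24,"tx":0,"ty":0,"tz":0,"hand":1},{"rx":0,"ry":0,"rz":32,"tx":0,"ty":0,"tz":0,"hand":1},{"rx":0,"ry":0,"rz":40,"tx":0,"ty":0,"tz":0,"hand":1},{"rx":0,"ry":0,"rz":48,"tx":0,"ty":0,"tz":0,"hand":1},{"rx":0,"ry":0,"rz":56,"tx":0,"ty":0,"tz":0,"hand":1},{"rx":0,"ry":0,"rz":62,"tx":0,"ty":0,"tz":0,"hand":1}]' 
python3 d.py .5075 .2115 .165 -0.058
```

```text
clock: 5.35
position: [0.508, 0.2106, 0.1627]
tool_rot: [-3.141, 0.0, 1.993]
force: [0.3, 1.1, -1.0]
grip_width: 0.0153
clock: 6.15
position: [0.508, 0.2106, 0.1627]
tool_rot: [-3.142, 0.001, 0.911]
force: [-0.2, 0.3, -1.0]
grip_width: 0.0155
t [ 0.4 -1.  -2.3] r [3.000e-02 6.000e-02 5.549e+01] | pos [0.508  0.2106 0.1627] rpy [-3.1416e+00  1.1000e-03  9.1050e-01] F [-0.2  0.3 -1. ] w 0.0155 t 6.15 q [-0.99  0.6   0.7   1.89 -0.51  0.84 -0.68]
```

```bash
python3 -m creep '[{"rx":0,"ry":0,"rz":8,"tx":0,"ty":0,"tz":0,"hand":1},{"rx":0,"ry":0,"rz":16,"tx":0,"ty":0,"tz":0,"hand":1},{"rx":0,"ry":0,"rz":24,"tx":0,"ty":0,"tz":0,"hand":1},{"rx":0,"ry":0,"rz":32,"tx":0,"ty":0,"tz":0,"hand":1},{"rx":0,"ry":0,"rz":40,"tx":0,"ty":0,"tz":0,"hand":1},{"rx":0,"ry":0,"rz":48,"tx":0,"ty":0,"tz":0,"hand":1},{"rx":0,"ry":0,"rz":55.5,"tx":0,"ty":0,"tz":0,"hand":1},{"rx":0,"ry":0,"rz":55.5,"tx":0,"ty":0,"tz":0,"hand":1}]' 
python3 d.py .5075 .2115 .165 -0.058
python3 - <<'E'
from h import *
import pickle
fs={n:grab(n) for n in('side','top')};pickle.dump(fs,open('f1.pkl','wb'))
f=fs['side'];crop(f,220,140,350,290,'a4.png',4)
E
```

```text
clock: 6.95
position: [0.508, 0.2106, 0.1625]
tool_rot: [3.14, 0.001, -0.055]
force: [0.2, 0.8, -0.6]
grip_width: 0.0152
t [-0.5 -0.8 -2.5] r [0.1  0.04 0.19] | pos [0.508  0.2106 0.1625] rpy [ 3.1399e+00  6.0000e-04 -5.4700e-02] F [ 0.2  0.8 -0.6] w 0.0152 t 6.95 q [-1.13  0.71  0.96  1.9  -0.73  0.93 -1.44]
```

View pics/a4.png

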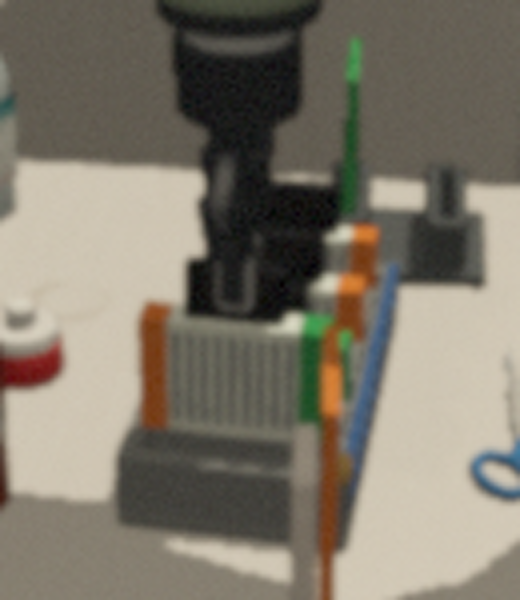

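```bash
cat > fc.py <<'E'
# fit a held cassette: fc.py pkl frontcolour tcpx tcpy zunder yaw roi(x0 y0 x1 y1)
from fit import *
import pickle,sys
fs=pickle.load(open(sys.argv[1],'rb'));f=fs['side']
x,y,z,yaw=map(float,sys.argv[3:7]);roi=tuple(map(int,sys.argv[7:11]))
im=up(f,roi)
def sc(p):
    x0,z0,pit=p
    g=[T(b,.5005,.0917,-.058,0) for b in housing()]
    fr=sys.argv[2];cf,cr=('O','G') if fr=='O' else ('G','O')
    B=[]
    for lo,hi,t in((-.06,-.06+.017,cf),(-.06+.017,.06-.017,'w'),(.06-.017,.06,cr)): B.append(box([lo,-.011,0],[hi,.011,.080],t))
    B.append(box([-.032,-.008,.08],[.032,.008,.118],'r'))
    R=Rn.from_euler('ZY',[yaw,pit]).as_matrix();t=np.array([x0,y,z0])
    B=[[(q@R.T+t,R@n,tag,c@R.T+t) for q,n,tag,c in b] for b in B]
    return g+order(f,B[:3])+[B[3]]
def L(p): return seg(render(f,sc(p),roi)[0],im)[0]
best=None
for x1 in (x-.005,x,x+.005):
    q=np.array([x1,z,0.])
    r=minimize(L,q,method='Nelder-Mead',options=dict(initial_simplex=[q,q+[.004,0,0],q+[0,.004,0],q+[0,0,.02]]))
    print(r.x.round(4),round(r.fun,2))
    if best is None or r.fun<best.fun: best=r
lab,_=render(f,sc(best.x),roi);showlab(f,lab,im,None,'fc.png')
E
python3 fc.py f1.pkl G .508 .2106 .07 -.058 250 212 294 250
```

```text
[0.5071 0.0699 0.0122] 36.6
[0.5073 0.07   0.0105] 36.61
[0.5071 0.07   0.0124] 36.59
```

View pics/fc.png

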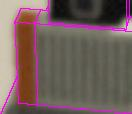

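```bash
python3 -m creep '[{"rx":0,"ry":0,"rz":0.2,"tx":0,"ty":-0.8,"tz":5,"hand":1},{"rx":0,"ry":0,"rz":0.2,"tx":0,"ty":-0.8,"tz":12,"hand":1},{"rx":0,"ry":0,"rz":0.2,"tx":0,"ty":-0.8,"tz":18,"hand":1},{"rx":0,"ry":0,"rz":0.2,"tx":0,"ty":-0.8,"tz":24,"hand":1},{"rx":0,"ry":0,"rz":0.2,"tx":0,"ty":-0.8,"tz":30,"hand":1},{"rx":0,"ry":0,"rz":0.2,"tx":0,"ty":-0.8,"tz":36,"hand":1},{"rx":0,"ry":0,"rz":0.2,"tx":0,"ty":-0.8,"tz":36,"hand":1}]'; python3 d.py .5075 .2113 .105 -.058
```

```text
clock: 7.75
position: [0.5081, 0.2112, 0.1265]
tool_rot: [3.141, 0.001, -0.056]
force: [0.1, -2.1, -2.5]
grip_width: 0.0151
t [-0.6 -0.1 21.5] r [0.05 0.04 0.1 ] | pos [0.5081 0.2112 0.1265] rpy [ 3.1408e+00  8.0000e-04 -5.6200e-02] F [ 0.1 -2.1 -2.5] w 0.0151 t 7.75 q [-1.1   0.75  0.9   1.92 -0.78  0.87 -1.4 ]
```

In the slot, no jam. Lower the rest.

```bash
python3 -m creep '[{"rx":0,"ry":0,"rz":0,"tx":0,"ty":0,"tz":5,"hand":1},{"rx":0,"ry":0,"rz":0,"tx":0,"ty":0,"tz":10,"hand":1},{"rx":0,"ry":0,"rz":0,"tx":0,"ty":0,"tz":15,"hand":1},{"rx":0,"ry":0,"rz":0,"tx":0,"ty":0,"tz":19,"hand":1},{"rx":0,"ry":0,"rz":0,"tx":0,"ty":0,"tz":22,"hand":1},{"rx":0,"ry":0,"rz":0,"tx":0,"ty":0,"tz":22,"hand":1}]'; python3 d.py .5075 .2113 .105 -.058
```

```text
clock: 8.35
position: [0.5085, 0.2115, 0.1052]
tool_rot: [-3.141, -0.0, -0.056]
force: [0.1, -2.2, -0.5]
grip_width: 0.0156
t [-1.   0.2  0.2] r [-0.01 -0.01  0.11] | pos [0.5085 0.2115 0.1052] rpy [-3.1414e+00 -2.0000e-04 -5.6100e-02] F [ 0.1 -2.2 -0.5] w 0.0156 t 8.35 q [-1.07  0.78  0.87  1.93 -0.82  0.83 -1.38]
```

```bash
python3 -m creep '[{"rx":0,"ry":0,"rz":0,"tx":0,"ty":0,"tz":1.5,"hand":1},{"rx":0,"ry":0,"rz":0,"tx":0,"ty":0,"tz":1.5,"hand":1}]'; python3 -m creep '[{"rx":0,"ry":0,"rz":0,"tx":0,"ty":0,"tz":0,"hand":-0.2},{"rx":0,"ry":0,"rz":0,"tx":0,"ty":0,"tz":0,"hand":-0.2},{"rx":0,"ry":0,"rz":0,"tx":0,"ty":0,"tz":0,"hand":-0.2},{"rx":0,"ry":0,"rz":0,"tx":0,"ty":0,"tz":-20,"hand":-0.2},{"rx":0,"ry":0,"rz":0,"tx":0,"ty":0,"tz":-55,"hand":-0.2},{"rx":0,"ry":0,"rz":0,"tx":0,"ty":0,"tz":-90,"hand":-0.2}]'; python3 d.py .4982 .0518 .16 -.058
python3 - <<'E'
from h import *
import pickle
f=grab('side');crop(f,220,140,350,290,'a5.png',4)
E
```

```text
clock: 8.55
position: [0.5087, 0.2115, 0.1048]
tool_rot: [-3.14, -0.001, -0.056]
force: [-8.4, -5.4, 24.7]
grip_width: 0.0157
clock: 9.15
position: [0.5081, 0.2114, 0.1946]
tool_rot: [3.141, 0.001, -0.056]
force: [0.5, 1.2, 1.0]
grip_width: 0.0512
t [ -0.9 159.8  34.7] r [0.05 0.04 0.1 ] | pos [0.5081 0.2114 0.1946] rpy [ 3.1408e+00  6.0000e-04 -5.6200e-02] F [0.5 1.2 1. ] w 0.0512 t 9.15 q [-1.16  0.68  1.01  1.87 -0.68  0.99 -1.48]
```

View pics/a5.png

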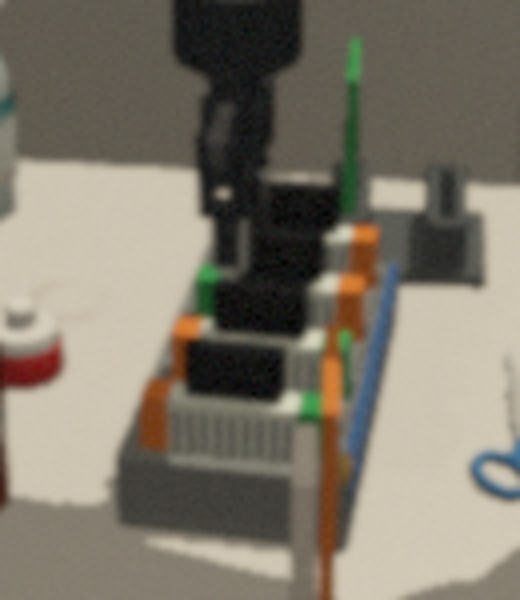

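```bash
python3 -m creep '[{"rx":0,"ry":0,"rz":0,"tx":0,"ty":30,"tz":0,"hand":-0.2},{"rx":0,"ry":0,"rz":0,"tx":0,"ty":65,"tz":0,"hand":-0.2},{"rx":0,"ry":0,"rz":0,"tx":0,"ty":100,"tz":0,"hand":-0.2},{"rx":0,"ry":0,"rz":0,"tx":0,"ty":130,"tz":0,"hand":-0.2},{"rx":0,"ry":0,"rz":0,"tx":-0.9,"ty":150,"tz":10,"hand":-0.2},{"rx":0,"ry":0,"rz":0,"tx":-0.9,"ty":159.8,"tz":25,"hand":-0.2},{"rx":0,"ry":0,"rz":0,"tx":-0.9,"ty":159.8,"tz":35,"hand":-0.2},{"rx":0,"ry":0,"rz":0,"tx":-0.9,"ty":159.8,"tz":35,"hand":-0.2}]'; python3 d.py .4982 .0518 .105 -.058
```

```text
clock: 10.0
position: [0.4981, 0.0524, 0.1578]
tool_rot: [3.141, 0.002, -0.056]
force: [0.5, 0.4, 0.1]
grip_width: 0.0512
t [ 0.2  0.6 52.8] r [0.02 0.09 0.11] | pos [0.4981 0.0524 0.1578] rpy [ 3.1413e+00  1.5000e-03 -5.6100e-02] F [0.5 0.4 0.1] w 0.0512 t 10.0 q [-0.88  0.63  0.95  2.02 -0.7   0.85 -1.16]
```

```bash
python3 -m creep '[{"rx":0,"ry":0,"rz":0,"tx":0,"ty":0.6,"tz":18,"hand":-0.2},{"rx":0,"ry":0,"rz":0,"tx":0,"ty":0.6,"tz":35,"hand":-0.2},{"rx":0,"ry":0,"rz":0,"tx":0,"ty":0.6,"tz":51,"hand":-0.2},{"rx":0,"ry":0,"rz":0,"tx":0,"ty":0.6,"tz":51,"hand":0.3},{"rx":0,"ry":0,"rz":0,"tx":0,"ty":0.6,"tz":51,"hand":1},{"rx":0,"ry":0,"rz":0,"tx":0,"ty":0.6,"tz":51,"hand":1},{"rx":0,"ry":0,"rz":0,"tx":0,"ty":0.6,"tz":51,"hand":1},{"rx":0,"ry":0,"rz":0,"tx":0,"ty":0.6,"tz":51,"hand":1}]' 30; python3 d.py .4982 .0518 .165 -.058

```

```text
clock: 10.8
position: [0.499, 0.0516, 0.1085]
tool_rot: [-3.141, -0.001, -0.056]
force: [-0.8, -0.1, 7.8]
grip_width: 0.0155
t [ -0.7  -0.2 -56.5] r [-0.03 -0.07  0.12] | pos [0.499  0.0516 0.1085] rpy [-3.1411e+00 -1.2000e-03 -5.5900e-02] F [-0.8 -0.1  7.8] w 0.0155 t 10.8 q [-0.81  0.7   0.85  2.06 -0.79  0.75 -1.09]
```

```bash
python3 -m creep '[{"rx":0,"ry":0,"rz":0,"tx":0,"ty":0,"tz":-8,"hand":1},{"rx":0,"ry":0,"rz":0,"tx":0,"ty":0,"tz":-20,"hand":1},{"rx":0,"ry":0,"rz":0,"tx":0,"ty":0,"tz":-35,"hand":1},{"rx":0,"ry":0,"rz":0,"tx":0,"ty":0,"tz":-50,"hand":1},{"rx":0,"ry":0,"rz":0,"tx":0,"ty":0,"tz":-60,"hand":1},{"rx":0,"ry":0,"rz":0,"tx":0,"ty":0,"tz":-60,"hand":1}]' 30
python3 -m creep '[{"rx":0,"ry":0,"rz":-8,"tx":0,"ty":0,"tz":0,"hand":1},{"rx":0,"ry":0,"rz":-16,"tx":0,"ty":0,"tz":0,"hand":1},{"rx":0,"ry":0,"rz":-24,"tx":0,"ty":0,"tz":0,"hand":1},{"rx":0,"ry":0,"rz":-32,"tx":0,"ty":0,"tz":0,"hand":1},{"rx":0,"ry":0,"rz":-40,"tx":0,"ty":0,"tz":0,"hand":1},{"rx":0,"ry":0,"rz":-48,"tx":0,"ty":0,"tz":0,"hand":1},{"rx":0,"ry":0,"rz":-56,"tx":0,"ty":0,"tz":0,"hand":1},{"rx":0,"ry":0,"rz":-62,"tx":0,"ty":0,"tz":0,"hand":1}]' 
python3 -m creep '[{"rx":0,"ry":0,"rz":-8,"tx":0,"ty":0,"tz":0,"hand":1},{"rx":0,"ry":0,"rz":-16,"tx":0,"ty":0,"tz":0,"hand":1},{"rx":0,"ry":0,"rz":-24,"tx":0,"ty":0,"tz":0,"hand":1},{"rx":0,"ry":0,"rz":-32,"tx":0,"ty":0,"tz":0,"hand":1},{"rx":0,"ry":0,"rz":-40,"tx":0,"ty":0,"tz":0,"hand":1},{"rx":0,"ry":0,"rz":-48,"tx":0,"ty":0,"tz":0,"hand":1},{"rx":0,"ry":0,"rz":-56,"tx":0,"ty":0,"tz":0,"hand":1},{"rx":0,"ry":0,"rz":-62,"tx":0,"ty":0,"tz":0,"hand":1}]' 
python3 d.py .499 .0516 .165 3.0835
```

```text
clock: 11.4
position: [0.4991, 0.0517, 0.1692]
tool_rot: [-3.141, -0.002, -0.056]
force: [-0.3, 0.5, -1.9]
grip_width: 0.0155
clock: 12.2
position: [0.4983, 0.0514, 0.1675]
tool_rot: [-3.141, 0.0, 1.032]
force: [-0.2, -0.1, -0.6]
grip_width: 0.0152
clock: 13.0
position: [0.4982, 0.0514, 0.1675]
tool_rot: [-3.141, -0.0, 2.114]
force: [-0.0, -0.5, -1.7]
grip_width: 0.0151
t [-0.2  0.8  2.5] r [-1.000e-02 -3.000e-02 -5.556e+01] | pos [0.4982 0.0514 0.1675] rpy [-3.1411e+00 -3.0000e-04  2.1138e+00] F [-0.  -0.5 -1.7] w 0.0151 t 13.0 q [-0.5   0.44  0.36  2.   -0.22  0.74  0.54]
```

```bash
python3 -m creep '[{"rx":0,"ry":0,"rz":-8,"tx":0,"ty":0,"tz":0,"hand":1},{"rx":0,"ry":0,"rz":-16,"tx":0,"ty":0,"tz":0,"hand":1},{"rx":0,"ry":0,"rz":-24,"tx":0,"ty":0,"tz":0,"hand":1},{"rx":0,"ry":0,"rz":-32,"tx":0,"ty":0,"tz":0,"hand":1},{"rx":0,"ry":0,"rz":-40,"tx":0,"ty":0,"tz":0,"hand":1},{"rx":0,"ry":0,"rz":-48,"tx":0,"ty":0,"tz":0,"hand":1},{"rx":0,"ry":0,"rz":-55.5,"tx":0,"ty":0,"tz":0,"hand":1},{"rx":0,"ry":0,"rz":-55.5,"tx":0,"ty":0,"tz":0,"hand":1}]' 
python3 d.py .4985 .0517 .108 3.0835
python3 - <<'E'
from h import *
import pickle
fs={n:grab(n) for n in('side','top')};pickle.dump(fs,open('f2.pkl','wb'))
f=fs['side'];crop(f,220,140,350,290,'a6.png',4)
f=fs['top'];crop(f,215,160,365,272,'a7.png',4)
E
```

```text
clock: 13.8
position: [0.4983, 0.0513, 0.1675]
tool_rot: [3.141, -0.001, 3.079]
force: [-0.1, -0.3, -1.0]
grip_width: 0.0155
t [-0.2  0.4 59.5] r [ 0.01 -0.03 -0.26] | pos [0.4983 0.0513 0.1675] rpy [ 3.1414e+00 -6.0000e-04  3.0790e+00] F [-0.1 -0.3 -1. ] w 0.0155 t 13.8 q [-0.3   0.42  0.1   1.99 -0.06  0.74  1.35]
```

View pics/a6.png

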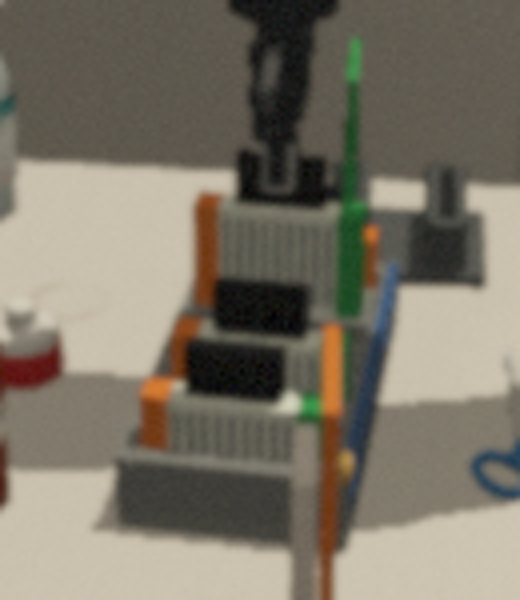

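View pics/a7.png

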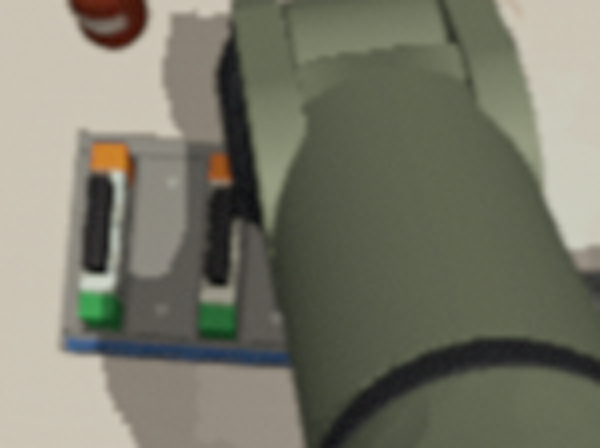

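```bash
python3 fc.py f2.pkl G .499 .0515 .07 -.06 264 186 305 209
```

```text
[0.4956 0.0748 0.0055] 35.91
[4.949e-01 7.390e-02 2.000e-04] 36.23
[0.4952 0.0741 0.0106] 35.93
```

View pics/fc.png

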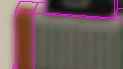

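```bash
python3 -m creep '[{"rx":0,"ry":0,"rz":-0.2,"tx":-1.5,"ty":0.4,"tz":5,"hand":1},{"rx":0,"ry":0,"rz":-0.2,"tx":-1.5,"ty":0.4,"tz":12,"hand":1},{"rx":0,"ry":0,"rz":-0.2,"tx":-1.5,"ty":0.4,"tz":18,"hand":1},{"rx":0,"ry":0,"rz":-0.2,"tx":-1.5,"ty":0.4,"tz":24,"hand":1},{"rx":0,"ry":0,"rz":-0.2,"tx":-1.5,"ty":0.4,"tz":30,"hand":1},{"rx":0,"ry":0,"rz":-0.2,"tx":-1.5,"ty":0.4,"tz":36,"hand":1},{"rx":0,"ry":0,"rz":-0.2,"tx":-1.5,"ty":0.4,"tz":36,"hand":1}]'; python3 d.py .4985 .0517 .107 3.0835
```

```text
clock: 14.6
position: [0.4996, 0.0514, 0.1309]
tool_rot: [-3.141, -0.001, 3.08]
force: [0.6, -2.6, -1.8]
grip_width: 0.0153
t [ 1.1  0.2 23.9] r [-0.03 -0.07 -0.2 ] | pos [0.4996 0.0514 0.1309] rpy [-3.1411e+00 -1.2000e-03  3.0800e+00] F [ 0.6 -2.6 -1.8] w 0.0153 t 14.6 q [-0.29  0.48  0.1   2.01 -0.07  0.66  1.36]
```

```bash
python3 -m creep '[{"rx":0,"ry":0,"rz":0,"tx":0,"ty":0,"tz":5,"hand":1},{"rx":0,"ry":0,"rz":0,"tx":0,"ty":0,"tz":10,"hand":1},{"rx":0,"ry":0,"rz":0,"tx":0,"ty":0,"tz":15,"hand":1},{"rx":0,"ry":0,"rz":0,"tx":0,"ty":0,"tz":19,"hand":1},{"rx":0,"ry":0,"rz":0,"tx":0,"ty":0,"tz":23,"hand":1},{"rx":0,"ry":0,"rz":0,"tx":0,"ty":0,"tz":23,"hand":1}]'; python3 d.py .4985 .0517 .107 3.083
```

```text
clock: 15.2
position: [0.4999, 0.0518, 0.1084]
tool_rot: [3.141, -0.0, 3.08]
force: [-0.6, -2.8, -2.9]
grip_width: 0.0152
t [ 1.4 -0.2  1.4] r [ 0.01 -0.02 -0.16] | pos [0.4999 0.0518 0.1084] rpy [ 3.1415e+00 -4.0000e-04  3.0802e+00] F [-0.6 -2.8 -2.9] w 0.0152 t 15.2 q [-0.29  0.52  0.09  2.03 -0.08  0.6   1.36]
```

```bash
python3 -m creep '[{"rx":0,"ry":0,"rz":0,"tx":0,"ty":0,"tz":1,"hand":1},{"rx":0,"ry":0,"rz":0,"tx":0,"ty":0,"tz":1,"hand":1}]'; python3 -m creep '[{"rx":0,"ry":0,"rz":0,"tx":0,"ty":0,"tz":0,"hand":-0.2},{"rx":0,"ry":0,"rz":0,"tx":0,"ty":0,"tz":0,"hand":-0.2},{"rx":0,"ry":0,"rz":0,"tx":0,"ty":0,"tz":0,"hand":-0.2},{"rx":0,"ry":0,"rz":0,"tx":0,"ty":0,"tz":-20,"hand":-0.2},{"rx":0,"ry":0,"rz":0,"tx":0,"ty":0,"tz":-50,"hand":-0.2},{"rx":0,"ry":0,"rz":0,"tx":0,"ty":0,"tz":-70,"hand":-0.2}]'; python3 d.py .4935 -.0281 .160 3.0835
python3 - <<'E'
from h import *
import pickle
f=grab('side');crop(f,220,140,350,290,'a8.png',4)
E
```

```text
clock: 15.4
position: [0.5, 0.0518, 0.1082]
tool_rot: [3.141, 0.0, 3.08]
force: [-6.4, -3.4, 17.1]
grip_width: 0.0154
clock: 16.0
position: [0.5003, 0.0519, 0.1792]
tool_rot: [3.141, 0.001, 3.08]
force: [-0.5, -0.2, -0.2]
grip_width: 0.0515
t [  1.9 -80.2  19.2] r [ 0.02  0.04 -0.19] | pos [0.5003 0.0519 0.1792] rpy [3.1412e+00 7.0000e-04 3.0802e+00] F [-0.5 -0.2 -0.2] w 0.0515 t 16.0 q [-0.31  0.4   0.11  1.97 -0.06  0.77  1.35]
```

View pics/a8.png

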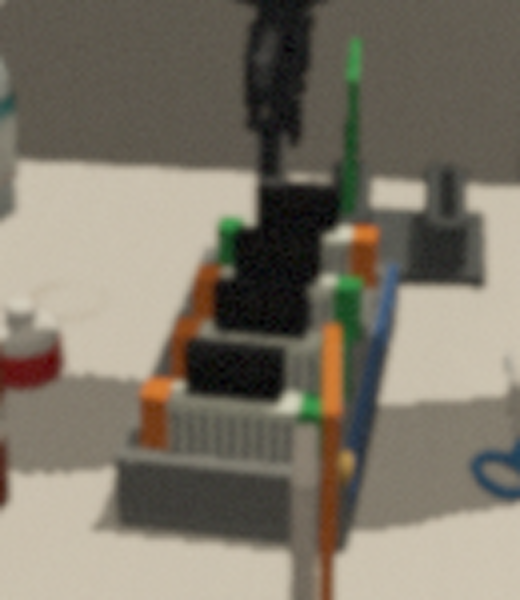

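Three slots now show orange rear / green front; the last (far) one still has orange in front at about (362,250) in the crop. Go to it.

```bash
python3 -m creep '[{"rx":0,"ry":0,"rz":0,"tx":0,"ty":-25,"tz":0,"hand":-0.2},{"rx":0,"ry":0,"rz":0,"tx":1.9,"ty":-50,"tz":0,"hand":-0.2},{"rx":0,"ry":0,"rz":-0.2,"tx":1.9,"ty":-70,"tz":5,"hand":-0.2},{"rx":0,"ry":0,"rz":-0.2,"tx":1.9,"ty":-80.2,"tz":15,"hand":-0.2},{"rx":0,"ry":0,"rz":-0.2,"tx":1.9,"ty":-80.2,"tz":19,"hand":-0.2},{"rx":0,"ry":0,"rz":-0.2,"tx":1.9,"ty":-80.2,"tz":19,"hand":-0.2}]'; python3 d.py .4935 -.0281 .108 3.0835
```

```text
clock: 16.65
position: [0.4929, -0.0274, 0.1579]
tool_rot: [3.141, -0.001, 3.084]
force: [-0.7, -0.1, 0.0]
grip_width: 0.0516
t [-0.7 -0.7 49.9] r [ 0.01 -0.08  0.03] | pos [ 0.4929 -0.0274  0.1579] rpy [ 3.1414e+00 -1.5000e-03  3.0841e+00] F [-0.7 -0.1  0. ] w 0.0516 t 16.65 q [-0.15  0.42  0.12  2.01 -0.07  0.71  1.52]
```

```bash
python3 -m creep '[{"rx":0,"ry":0,"rz":0,"tx":-0.7,"ty":-0.7,"tz":18,"hand":-0.2},{"rx":0,"ry":0,"rz":0,"tx":-0.7,"ty":-0.7,"tz":35,"hand":-0.2},{"rx":0,"ry":0,"rz":0,"tx":-0.7,"ty":-0.7,"tz":50,"hand":-0.2},{"rx":0,"ry":0,"rz":0,"tx":-0.7,"ty":-0.7,"tz":50,"hand":0.3},{"rx":0,"ry":0,"rz":0,"tx":-0.7,"ty":-0.7,"tz":50,"hand":1},{"rx":0,"ry":0,"rz":0,"tx":-0.7,"ty":-0.7,"tz":50,"hand":1},{"rx":0,"ry":0,"rz":0,"tx":-0.7,"ty":-0.7,"tz":50,"hand":1},{"rx":0,"ry":0,"rz":0,"tx":-0.7,"ty":-0.7,"tz":50,"hand":1}]' 30
python3 -m creep '[{"rx":0,"ry":0,"rz":0,"tx":0,"ty":0,"tz":-8,"hand":1},{"rx":0,"ry":0,"rz":0,"tx":0,"ty":0,"tz":-20,"hand":1},{"rx":0,"ry":0,"rz":0,"tx":0,"ty":0,"tz":-35,"hand":1},{"rx":0,"ry":0,"rz":0,"tx":0,"ty":0,"tz":-50,"hand":1},{"rx":0,"ry":0,"rz":0,"tx":0,"ty":0,"tz":-60,"hand":1},{"rx":0,"ry":0,"rz":0,"tx":0,"ty":0,"tz":-60,"hand":1}]' 30
python3 d.py .4935 -.0281 .168 3.0835
```

```text
clock: 17.45
position: [0.4943, -0.0289, 0.1094]
tool_rot: [3.141, 0.001, 3.084]
force: [-0.5, -0.4, 4.9]
grip_width: 0.0153
clock: 18.05
position: [0.4945, -0.029, 0.1704]
tool_rot: [3.141, 0.002, 3.084]
force: [0.2, 0.5, -1.4]
grip_width: 0.0155
t [1.1 0.8 2.4] r [0.02 0.14 0.01] | pos [ 0.4945 -0.029   0.1704] rpy [3.1412e+00 2.5000e-03 3.0836e+00] F [ 0.2  0.5 -1.4] w 0.0155 t 18.05 q [-0.16  0.4   0.12  2.   -0.07  0.74  1.52]
```

```bash
python3 -m creep '[{"rx":0,"ry":0,"rz":8,"tx":0,"ty":0,"tz":0,"hand":1},{"rx":0,"ry":0,"rz":16,"tx":0,"ty":0,"tz":0,"hand":1},{"rx":0,"ry":0,"rz":24,"tx":0,"ty":0,"tz":0,"hand":1},{"rx":0,"ry":0,"rz":32,"tx":0,"ty":0,"tz":0,"hand":1},{"rx":0,"ry":0,"rz":40,"tx":0,"ty":0,"tz":0,"hand":1},{"rx":0,"ry":0,"rz":48,"tx":0,"ty":0,"tz":0,"hand":1},{"rx":0,"ry":0,"rz":56,"tx":0,"ty":0,"tz":0,"hand":1},{"rx":0,"ry":0,"rz":62,"tx":0,"ty":0,"tz":0,"hand":1}]' 
python3 -m creep '[{"rx":0,"ry":0,"rz":8,"tx":0,"ty":0,"tz":0,"hand":1},{"rx":0,"ry":0,"rz":16,"tx":0,"ty":0,"tz":0,"hand":1},{"rx":0,"ry":0,"rz":24,"tx":0,"ty":0,"tz":0,"hand":1},{"rx":0,"ry":0,"rz":32,"tx":0,"ty":0,"tz":0,"hand":1},{"rx":0,"ry":0,"rz":40,"tx":0,"ty":0,"tz":0,"hand":1},{"rx":0,"ry":0,"rz":48,"tx":0,"ty":0,"tz":0,"hand":1},{"rx":0,"ry":0,"rz":56,"tx":0,"ty":0,"tz":0,"hand":1},{"rx":0,"ry":0,"rz":62,"tx":0,"ty":0,"tz":0,"hand":1}]' 
python3 d.py .4945 -.029 .168 -.058
```

```text
clock: 18.85
position: [0.4936, -0.0289, 0.1684]
tool_rot: [-3.141, -0.0, 1.996]
force: [-0.4, -0.0, -0.5]
grip_width: 0.0151
clock: 19.65
position: [0.4936, -0.029, 0.1684]
tool_rot: [-3.141, 0.001, 0.914]
force: [0.2, 0.9, -1.4]
grip_width: 0.0154
t [0.5 0.7 0.4] r [1.000e-02 4.000e-02 5.569e+01] | pos [ 0.4936 -0.029   0.1684] rpy [-3.1414e+00  7.0000e-04  9.1400e-01] F [ 0.2  0.9 -1.4] w 0.0154 t 19.65 q [-0.58  0.5   0.7   2.02 -0.46  0.78 -0.26]
```

```bash
python3 -m creep '[{"rx":0,"ry":0,"rz":8,"tx":0,"ty":0,"tz":0,"hand":1},{"rx":0,"ry":0,"rz":16,"tx":0,"ty":0,"tz":0,"hand":1},{"rx":0,"ry":0,"rz":24,"tx":0,"ty":0,"tz":0,"hand":1},{"rx":0,"ry":0,"rz":32,"tx":0,"ty":0,"tz":0,"hand":1},{"rx":0,"ry":0,"rz":40,"tx":0,"ty":0,"tz":0,"hand":1},{"rx":0,"ry":0,"rz":48,"tx":0,"ty":0,"tz":0,"hand":1},{"rx":0,"ry":0,"rz":55.7,"tx":0,"ty":0,"tz":0,"hand":1},{"rx":0,"ry":0,"rz":55.7,"tx":0,"ty":0,"tz":0,"hand":1}]' 
python3 d.py .4935 -.0285 .108 -.058
python3 - <<'E'
from h import *
import pickle
fs={n:grab(n) for n in('side','top')};pickle.dump(fs,open('f3.pkl','wb'))
f=fs['side'];crop(f,220,140,350,290,'a9.png',4)
E
python3 fc.py f3.pkl G .4935 -.0285 .07 -.058 272 176 318 202
```

```text
clock: 20.45
position: [0.4936, -0.0289, 0.1683]
tool_rot: [3.14, 0.001, -0.055]
force: [0.7, -0.2, -1.1]
grip_width: 0.0154
t [-0.1 -0.5 60.3] r [0.07 0.05 0.18] | pos [ 0.4936 -0.0289  0.1683] rpy [ 3.1404e+00  9.0000e-04 -5.4800e-02] F [ 0.7 -0.2 -1.1] w 0.0154 t 20.45 q [-0.74  0.61  0.97  2.03 -0.68  0.86 -1.  ]
[0.4894 0.0755 0.0487] 58.64
[0.4897 0.0759 0.0443] 58.69
[0.4905 0.0752 0.0149] 59.31
```

View pics/a9.png

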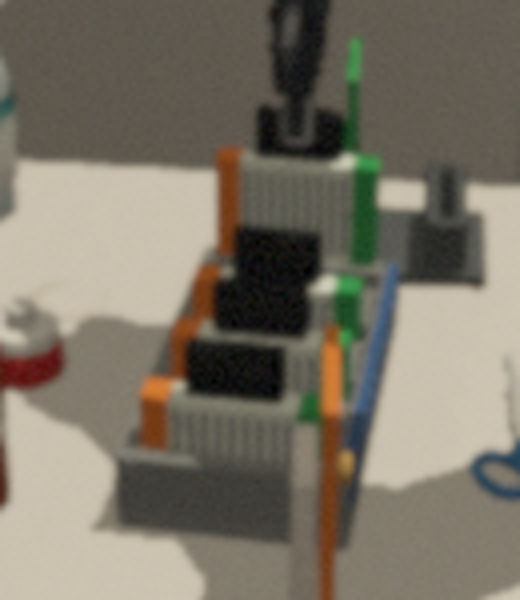

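View pics/fc.png

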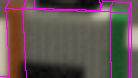

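```bash
python3 -m creep '[{"rx":0,"ry":0,"rz":0.2,"tx":1.5,"ty":-0.5,"tz":5,"hand":1},{"rx":0,"ry":0,"rz":0.2,"tx":1.5,"ty":-0.5,"tz":12,"hand":1},{"rx":0,"ry":0,"rz":0.2,"tx":1.5,"ty":-0.5,"tz":18,"hand":1},{"rx":0,"ry":0,"rz":0.2,"tx":1.5,"ty":-0.5,"tz":24,"hand":1},{"rx":0,"ry":0,"rz":0.2,"tx":1.5,"ty":-0.5,"tz":30,"hand":1},{"rx":0,"ry":0,"rz":0.2,"tx":1.5,"ty":-0.5,"tz":36,"hand":1},{"rx":0,"ry":0,"rz":0.2,"tx":1.5,"ty":-0.5,"tz":36,"hand":1}]'; python3 d.py .495 -.0285 .109 -.058
```

```text
clock: 21.25
position: [0.4951, -0.0288, 0.1321]
tool_rot: [3.141, 0.001, -0.056]
force: [-0.6, -2.2, -2.0]
grip_width: 0.0148
t [-0.1 -0.3 23.1] r [0.03 0.05 0.1 ] | pos [ 0.4951 -0.0288  0.1321] rpy [ 3.1411e+00  8.0000e-04 -5.6300e-02] F [-0.6 -2.2 -2. ] w 0.0148 t 21.25 q [-0.69  0.66  0.9   2.05 -0.75  0.79 -0.96]
```

```bash
python3 -m creep '[{"rx":0,"ry":0,"rz":0,"tx":0,"ty":0,"tz":5,"hand":1},{"rx":0,"ry":0,"rz":0,"tx":0,"ty":0,"tz":10,"hand":1},{"rx":0,"ry":0,"rz":0,"tx":0,"ty":0,"tz":15,"hand":1},{"rx":0,"ry":0,"rz":0,"tx":0,"ty":0,"tz":19,"hand":1},{"rx":0,"ry":0,"rz":0,"tx":0,"ty":0,"tz":23.5,"hand":1},{"rx":0,"ry":0,"rz":0,"tx":0,"ty":0,"tz":23.5,"hand":1}]'; python3 d.py .495 -.0285 .107 -.058
```

```text
clock: 21.85
position: [0.4954, -0.0284, 0.109]
tool_rot: [-3.141, 0.0, -0.056]
force: [0.8, -2.5, -2.7]
grip_width: 0.0152
t [-0.4  0.1  2. ] r [-0.02  0.    0.1 ] | pos [ 0.4954 -0.0284  0.109 ] rpy [-3.1412e+00  1.0000e-04 -5.6200e-02] F [ 0.8 -2.5 -2.7] w 0.0152 t 21.85 q [-0.66  0.69  0.85  2.07 -0.79  0.74 -0.92]
```

```bash
python3 -m creep '[{"rx":0,"ry":0,"rz":0,"tx":0,"ty":0,"tz":1,"hand":1},{"rx":0,"ry":0,"rz":0,"tx":0,"ty":0,"tz":1.2,"hand":1}]'; python3 -m creep '[{"rx":0,"ry":0,"rz":0,"tx":0,"ty":0,"tz":0,"hand":-0.2},{"rx":0,"ry":0,"rz":0,"tx":0,"ty":0,"tz":0,"hand":-0.2},{"rx":0,"ry":0,"rz":0,"tx":0,"ty":0,"tz":0,"hand":-0.2},{"rx":0,"ry":0,"rz":0,"tx":0,"ty":0,"tz":-20,"hand":-0.2},{"rx":0,"ry":0,"rz":0,"tx":0,"ty":0,"tz":-50,"hand":-0.2},{"rx":0,"ry":0,"rz":0,"tx":0,"ty":0,"tz":-90,"hand":-0.2},{"rx":0,"ry":0,"rz":0,"tx":0,"ty":0,"tz":-130,"hand":-0.2},{"rx":0,"ry":0,"rz":0,"tx":0,"ty":0,"tz":-170,"hand":-0.2}]'; python3 d.py .4 .15 .30 -.058
```

```text
clock: 22.05
position: [0.4955, -0.0286, 0.1088]
tool_rot: [-3.14, -0.0, -0.056]
force: [-9.4, -1.1, 34.2]
grip_width: 0.0154
clock: 22.85
position: [0.495, -0.0285, 0.2795]
tool_rot: [3.142, 0.001, -0.056]
force: [0.5, 0.0, 0.4]
grip_width: 0.0512
t [-104.9 -172.9  -20.4] r [0.   0.03 0.1 ] | pos [ 0.495  -0.0285  0.2795] rpy [ 3.1415e+00  6.0000e-04 -5.6300e-02] F [0.5 0.  0.4] w 0.0512 t 22.85 q [-0.88  0.48  1.15  1.91 -0.5   1.08 -1.15]
```

```bash
python3 - <<'E'
from h import *
import pickle
fs={n:grab(n) for n in('side','top')};pickle.dump(fs,open('f4.pkl','wb'))
crop(fs['side'],220,140,350,290,'b1.png',4)
crop(fs['top'],140,160,420,290,'b2.png',3)
f0=pickle.load(open('f0.pkl','rb'))
crop(f0['top'],140,205,220,270,'b3.png',8)
crop(f0['side'],250,210,330,330,'b4.png',5)
E
```

```text
(no output)
```

View pics/b1.png

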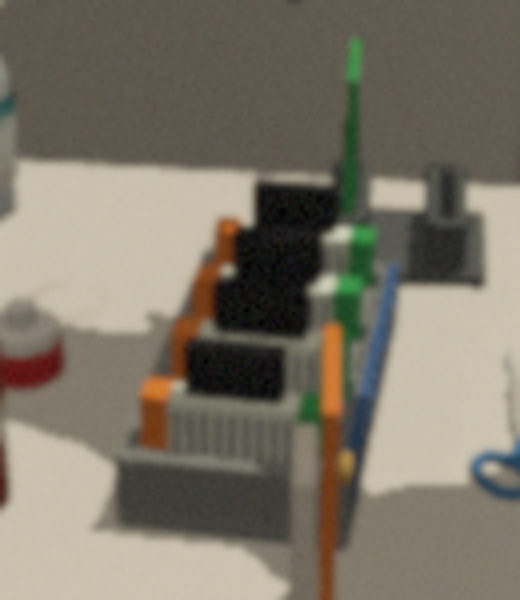

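View pics/b2.png

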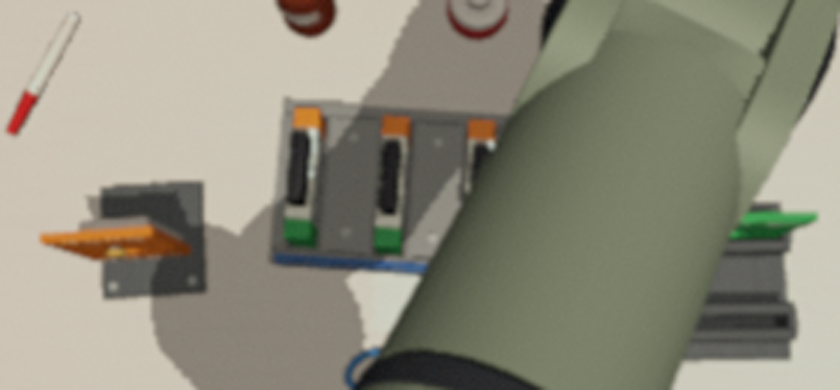

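View pics/b3.png

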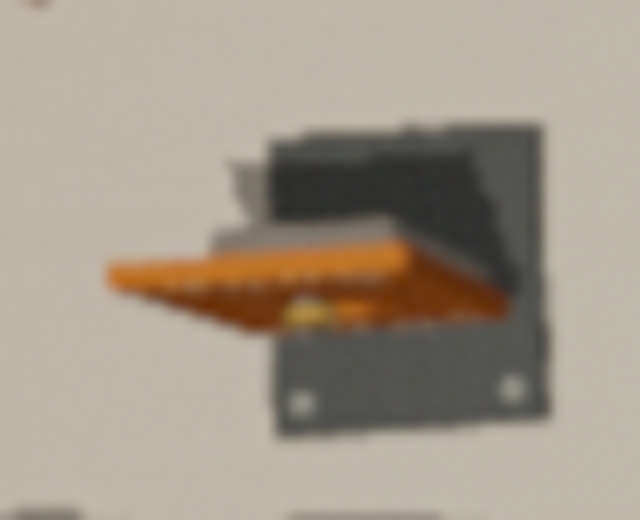

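View pics/b4.png

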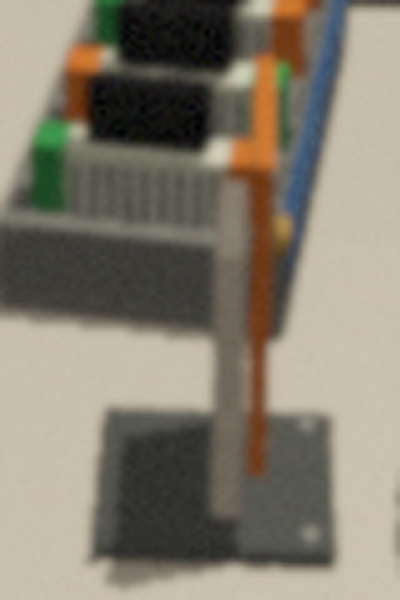

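```bash
cat > fp.py <<'E'
from fit import *
import pickle
fs=pickle.load(open('f0.pkl','rb'))
rois={'top':(148,212,216,264),'side':(260,222,330,325)}
ims={n:up(fs[n],rois[n]) for n in rois}
def scene(p,n):
    x,y,yaw,dx,dy,dyaw,z=p
    f=fs[n]
    foot=T(box([-.03,-.05,0],[.08,.05,.01],'f'),x,y,yaw,z)
    post=T(box([.013,-.03,.01],[.027,.03,.155],'p'),x,y,yaw,z)
    R=Rn.from_euler('z',yaw).as_matrix()@[.007+dx,dy,0]
    pl=T(box([-.004,-.045,.049],[.004,.045,.209],'o'),x+R[0],y+R[1],yaw+dyaw,z)
    hd=T(box([-.005,-.008,.137],[.001,.008,.153],'s'),x,y,yaw,z)
    g=[]
    if n=='side':
        g+=[T(b,.5005,.0917,-.058) for b in housing()]
        for yy,fr in((-.12,'O'),(-.04,'O'),(.04,'G'),(.12,'O')):
            B=[T(b,.5005,.0917,-.058) for b in cassette(yy,fr,.017)]; g+=order(f,B[:3])+[B[3]]
    g+=[foot,post]
    return g+([pl,hd] if n=='top' else [hd,pl])
def loss(p,names):
    return sum(seg(render(fs[n],scene(p,n),rois[n])[0],ims[n])[0] for n in names)+ 2e4*(p[4]**2+p[3]**2)+200*p[5]**2
p=np.array([.43,.31,.04,0,0,0,0])
s=np.array([.01,.01,.03,.002,.003,.02,.003])
for names in (('top',),('side',),('top','side')):
    q=p.copy()
    for k in(1,.4,.3):
        r=minimize(lambda v:loss(v,names),q,method='Nelder-Mead',options=dict(initial_simplex=np.vstack([q]+[q+k*s*np.eye(7)[i]*(-1)**i for i in range(7)]),maxfev=600));q=r.x
    print(names,q.round(4),round(r.fun,2))
for n in rois:
    lab,_=render(fs[n],scene(q,n),rois[n]);showlab(fs[n],lab,ims[n],None,f'fp_{n}.png')
E
python3 - <<'E'
from h import *
import pickle
f=pickle.load(open('f0.pkl','rb'))['top']
print(atz(f,[[140+a/8,205+b/8] for a,b in((270,143),(541,125),(550,415),(277,435))],.01).round(3))
E
python3 fp.py
```

```text
[[0.506 0.415 0.01 ]
 [0.513 0.316 0.01 ]
 [0.408 0.308 0.01 ]
 [0.4   0.406 0.01 ]]
('top',) [ 4.327e-01  3.604e-01  8.700e-02  1.000e-04  3.000e-04 -1.540e-02
  5.300e-03] 25.58
('side',) [ 4.310e-01  3.714e-01  7.400e-02  2.000e-04 -4.000e-04 -2.450e-02
  2.600e-03] 35.99
('top', 'side') [ 4.329e-01  3.623e-01  9.340e-02 -3.000e-04 -2.000e-04 -4.210e-02
 -2.600e-03] 63.09
```

View pics/fp_top.png

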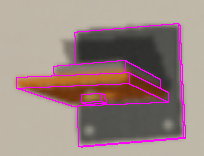

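View pics/fp_side.png

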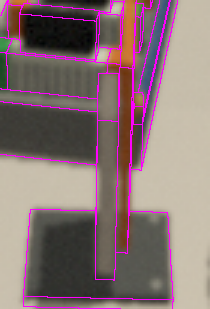

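```bash
python3 -m creep '[{"rx":0,"ry":0,"rz":-8,"tx":-8,"ty":-30,"tz":0,"hand":-0.2},{"rx":0,"ry":0,"rz":-16,"tx":-16,"ty":-60,"tz":0,"hand":-0.2},{"rx":0,"ry":0,"rz":-24,"tx":-24,"ty":-90,"tz":0,"hand":-0.2},{"rx":0,"ry":0,"rz":-32,"tx":-32,"ty":-120,"tz":0,"hand":-0.2},{"rx":0,"ry":0,"rz":-40,"tx":-40,"ty":-150,"tz":0,"hand":-0.2},{"rx":0,"ry":0,"rz":-48,"tx":-48,"ty":-180,"tz":0,"hand":-0.2},{"rx":0,"ry":0,"rz":-56,"tx":-56,"ty":-210,"tz":0,"hand":-0.2},{"rx":0,"ry":0,"rz":-64,"tx":-64,"ty":-240,"tz":0,"hand":-0.2}]'; python3 d.py .4398 .3616 .27 1.651
```

```text
clock: 23.75
position: [0.4441, 0.2161, 0.2777]
tool_rot: [-3.141, 0.0, 1.067]
force: [-0.3, 0.3, 0.4]
grip_width: 0.0514
t [125.3 -74.    7.8] r [ -0.04  -0.   -33.45] | pos [0.4441 0.2161 0.2777] rpy [-3.1410e+00  2.0000e-04  1.0671e+00] F [-0.3  0.3  0.4] w 0.0514 t 23.75 q [-1.24  0.36  0.88  1.91 -0.32  1.02 -0.73]
```

```bash
python3 -m creep '[{"rx":0,"ry":0,"rz":-6,"tx":22,"ty":-12,"tz":0,"hand":-0.2},{"rx":0,"ry":0,"rz":-12,"tx":45,"ty":-26,"tz":0,"hand":-0.2},{"rx":0,"ry":0,"rz":-18,"tx":68,"ty":-40,"tz":0,"hand":-0.2},{"rx":0,"ry":0,"rz":-24,"tx":91,"ty":-54,"tz":0,"hand":-0.2},{"rx":0,"ry":0,"rz":-30,"tx":110,"ty":-66,"tz":4,"hand":-0.2},{"rx":0,"ry":0,"rz":-33.4,"tx":125.3,"ty":-74,"tz":8,"hand":-0.2},{"rx":0,"ry":0,"rz":-33.4,"tx":125.3,"ty":-74,"tz":20,"hand":-0.2},{"rx":0,"ry":0,"rz":-33.4,"tx":125.3,"ty":-74,"tz":45,"hand":-0.2}]'; python3 d.py .4398 .3616 .172 1.651
python3 - <<'E'
from h import *
f=grab('side')
crop(f,230,160,360,320,'b5.png',4)
f=grab('top');crop(f,140,190,240,270,'b6.png',6)
E
```

```text
clock: 24.55
position: [0.4418, 0.3603, 0.2329]
tool_rot: [3.141, -0.001, 1.643]
force: [0.9, 0.3, -0.1]
grip_width: 0.0512
t [ 1.4 -2.  60.9] r [ 0.06 -0.06 -0.44] | pos [0.4418 0.3603 0.2329] rpy [ 3.1406e+00 -1.0000e-03  1.6433e+00] F [ 0.9  0.3 -0.1] w 0.0512 t 24.55 q [-1.23  0.51  0.64  1.77 -0.35  0.98 -0.38]
```

View pics/b5.png

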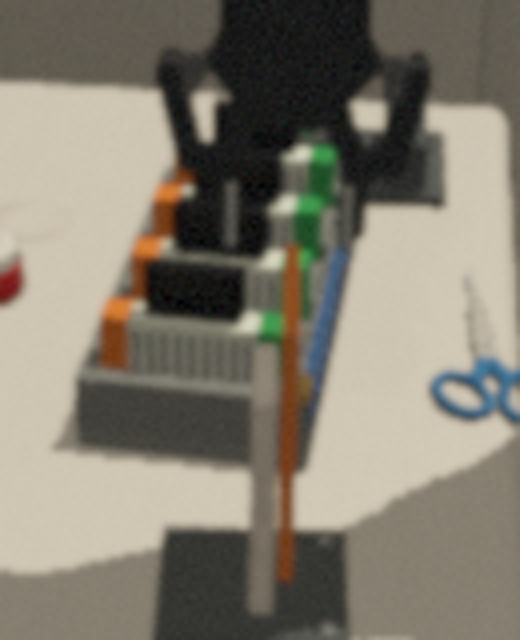

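View pics/b6.png

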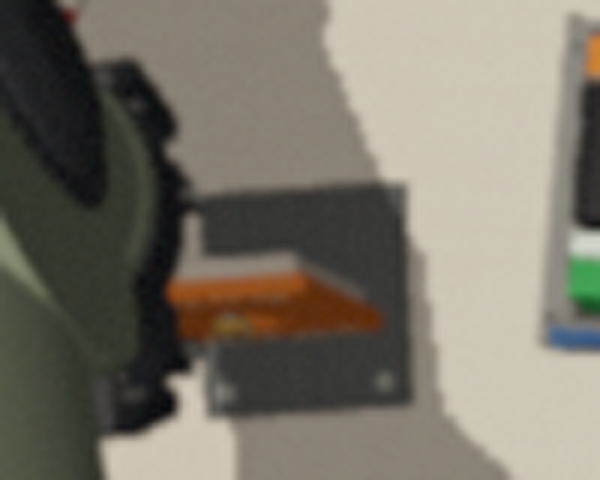

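```bash
python3 -m creep '[{"rx":0,"ry":0,"rz":-0.4,"tx":1.4,"ty":-2,"tz":15,"hand":-0.2},{"rx":0,"ry":0,"rz":-0.4,"tx":1.4,"ty":-2,"tz":30,"hand":-0.2},{"rx":0,"ry":0,"rz":-0.4,"tx":1.4,"ty":-2,"tz":45,"hand":-0.2},{"rx":0,"ry":0,"rz":-0.4,"tx":1.4,"ty":-2,"tz":59,"hand":-0.2},{"rx":0,"ry":0,"rz":-0.4,"tx":1.4,"ty":-2,"tz":59,"hand":-0.2}]'; python3 d.py .4398 .3616 .172 1.651
python3 - <<'E'
from h import *
f=grab('side')
crop(f,230,160,360,320,'b7.png',4)
E
```

```text
clock: 25.15
position: [0.4389, 0.3607, 0.173]
tool_rot: [-3.14, 0.001, 1.65]
force: [0.2, 0.7, -0.6]
grip_width: 0.0514
t [0.8 1.  1. ] r [-0.09  0.09 -0.05] | pos [0.4389 0.3607 0.173 ] rpy [-3.1400e+00  1.5000e-03  1.6501e+00] F [ 0.2  0.7 -0.6] w 0.0514 t 25.15 q [-1.2   0.58  0.59  1.83 -0.41  0.86 -0.33]
```

View pics/b7.png

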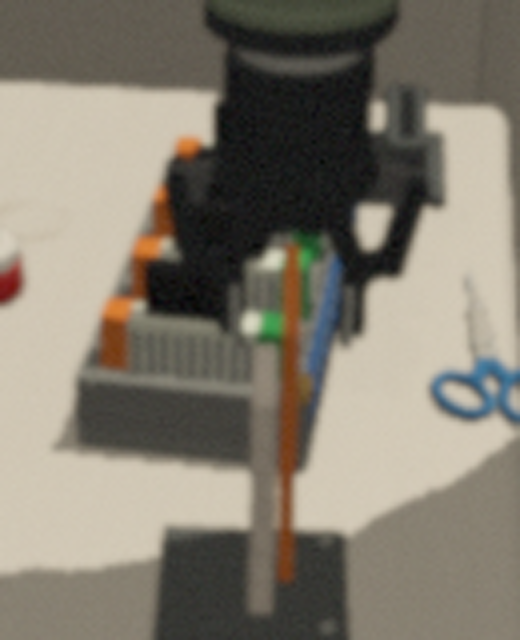

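```bash
python3 -m creep '[{"rx":0,"ry":0,"rz":0,"tx":0.8,"ty":0.5,"tz":0,"hand":0.3},{"rx":0,"ry":0,"rz":0,"tx":0.8,"ty":0.5,"tz":0,"hand":0.7},{"rx":0,"ry":0,"rz":0,"tx":0.8,"ty":0.5,"tz":0,"hand":1},{"rx":0,"ry":0,"rz":0,"tx":0.8,"ty":0.5,"tz":0,"hand":1},{"rx":0,"ry":0,"rz":0,"tx":0.8,"ty":0.5,"tz":0,"hand":1},{"rx":0,"ry":0,"rz":0,"tx":0.8,"ty":0.5,"tz":0,"hand":1}]' 60; python3 d.py .4398 .3616 .172 1.651
```

```text
clock: 25.8
position: [0.4401, 0.3624, 0.1746]
tool_rot: [3.141, -0.001, 1.651]
force: [0.7, 0.2, 7.5]
grip_width: 0.0074
t [-0.8 -0.4  2.6] r [ 0.04 -0.04 -0.01] | pos [0.4401 0.3624 0.1746] rpy [ 3.1409e+00 -6.0000e-04  1.6508e+00] F [0.7 0.2 7.5] w 0.0074 t 25.8 q [-1.2   0.58  0.59  1.83 -0.41  0.86 -0.33]
```

```bash
python3 -m creep '[{"rx":0,"ry":0,"rz":0,"tx":0,"ty":0,"tz":-6,"hand":1},{"rx":0,"ry":0,"rz":0,"tx":0,"ty":0,"tz":-13,"hand":1},{"rx":0,"ry":0,"rz":0,"tx":0,"ty":0,"tz":-20,"hand":1},{"rx":0,"ry":0,"rz":0,"tx":0,"ty":0,"tz":-27,"hand":1},{"rx":0,"ry":0,"rz":0,"tx":0,"ty":0,"tz":-35,"hand":1},{"rx":0,"ry":0,"rz":0,"tx":0,"ty":0,"tz":-35,"hand":1}]' 60; python3 d.py .4398 .3616 .2096 1.651
python3 - <<'E'
from h import *
f=grab('side')
crop(f,230,160,360,320,'b8.png',4)
E
```

```text
clock: 26.4
position: [0.4402, 0.3625, 0.2103]
tool_rot: [3.141, -0.001, 1.651]
force: [0.6, 0.1, -1.9]
grip_width: 0.0073
t [-0.9 -0.5  0.7] r [ 0.06 -0.06 -0.  ] | pos [0.4402 0.3625 0.2103] rpy [ 3.1405e+00 -1.1000e-03  1.6509e+00] F [ 0.6  0.1 -1.9] w 0.0073 t 26.4 q [-1.22  0.53  0.62  1.79 -0.37  0.93 -0.36]
```

View pics/b8.png

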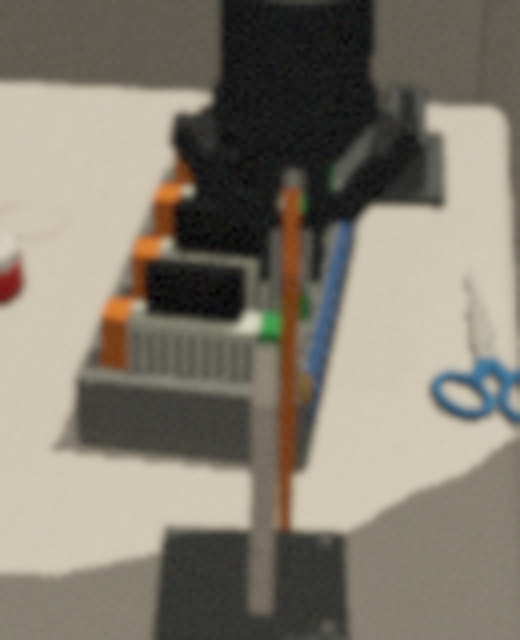

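```bash
python3 -m creep '[{"rx":0,"ry":0,"rz":0,"tx":0,"ty":-5,"tz":0,"hand":1},{"rx":0,"ry":0,"rz":0,"tx":0,"ty":-10,"tz":0,"hand":1},{"rx":0,"ry":0,"rz":0,"tx":0,"ty":-15,"tz":0,"hand":1},{"rx":0,"ry":0,"rz":0,"tx":0,"ty":-15,"tz":0,"hand":1}]' 60; python3 d.py .4398 .3616 .2096 1.651
```

```text
clock: 26.85
position: [0.424, 0.3611, 0.209]
tool_rot: [-3.141, 0.0, 1.652]
force: [1.2, -0.3, -1.9]
grip_width: 0.0075
t [-0.8 15.8 -0.7] r [-0.04  0.01  0.03] | pos [0.424  0.3611 0.209 ] rpy [-3.1409e+00  1.0000e-04  1.6516e+00] F [ 1.2 -0.3 -1.9] w 0.0075 t 26.85 q [-1.25  0.51  0.62  1.83 -0.37  0.92 -0.38]
```

Free. Pull further off, then raise and move away.

```bash
python3 -m creep '[{"rx":0,"ry":0,"rz":0,"tx":0,"ty":-15,"tz":0,"hand":1},{"rx":0,"ry":0,"rz":0,"tx":0,"ty":-30,"tz":0,"hand":1},{"rx":0,"ry":0,"rz":0,"tx":0,"ty":-35,"tz":-20,"hand":1},{"rx":0,"ry":0,"rz":0,"tx":-20,"ty":-35,"tz":-50,"hand":1},{"rx":0,"ry":0,"rz":0,"tx":-50,"ty":-35,"tz":-80,"hand":1},{"rx":0,"ry":0,"rz":0,"tx":-80,"ty":-35,"tz":-100,"hand":1},{"rx":0,"ry":0,"rz":0,"tx":-110,"ty":-35,"tz":-110,"hand":1},{"rx":0,"ry":0,"rz":0,"tx":-110,"ty":-35,"tz":-110,"hand":1}]' 60; python3 d.py .4 .0 .32 1.57
python3 - <<'E'
from h import *
import pickle
fs={n:grab(n) for n in('side','top')};pickle.dump(fs,open('f5.pkl','wb'))
cv2.imwrite('pics/c1.png',fs['side']['pixels']);cv2.imwrite('pics/c2.png',fs['top']['pixels'])
E
```

```text
clock: 27.65
position: [0.3998, 0.2453, 0.3207]
tool_rot: [3.14, -0.002, 1.647]
force: [-0.5, 0.3, -2.0]
grip_width: 0.0073
t [-2.447e+02 -1.840e+01  1.000e-01] r [ 0.07 -0.13  4.39] | pos [0.3998 0.2453 0.3207] rpy [ 3.1402e+00 -2.2000e-03  1.6467e+00] F [-0.5  0.3 -2. ] w 0.0073 t 27.65 q [-1.31  0.21  0.76  1.9  -0.17  1.09 -0.41]
```

View pics/c1.png

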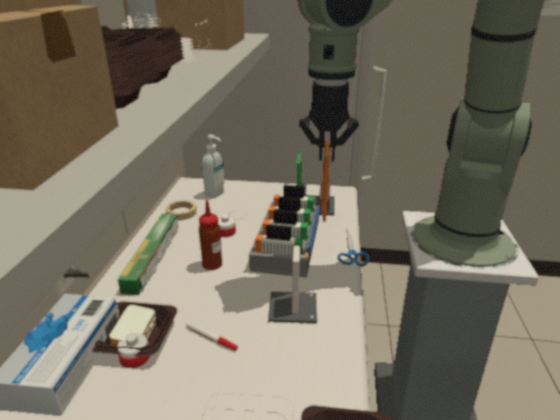

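View pics/c2.png

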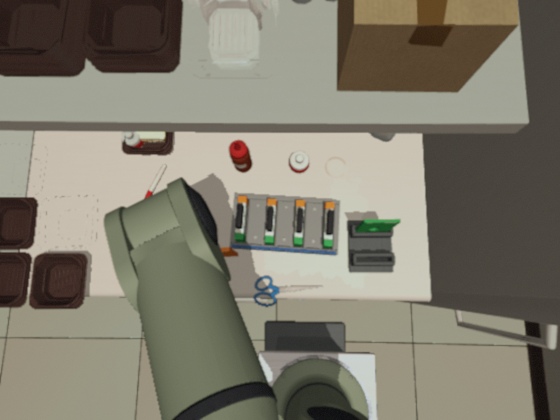

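```bash
python3 - <<'E'
from h import *
import pickle
fs=pickle.load(open('f5.pkl','rb'))
crop(fs['top'],335,205,415,280,'c3.png',8)
crop(fs['side'],285,140,350,230,'c4.png',6)
E
```

```text
(no output)
```

View pics/c3.png

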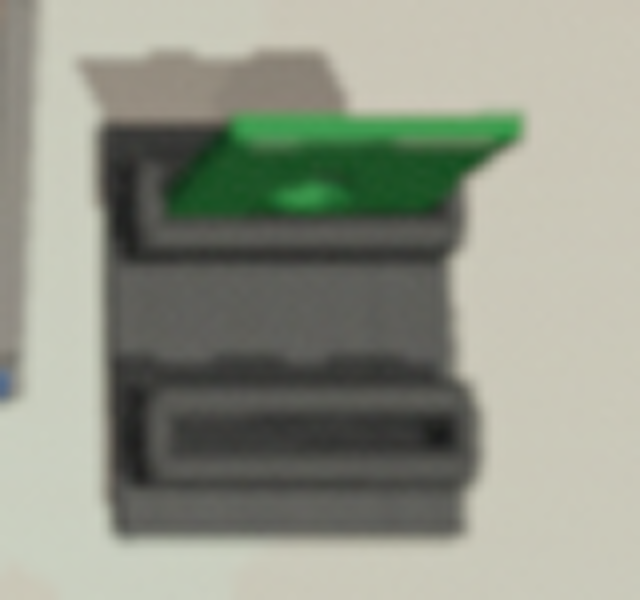

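View pics/c4.png

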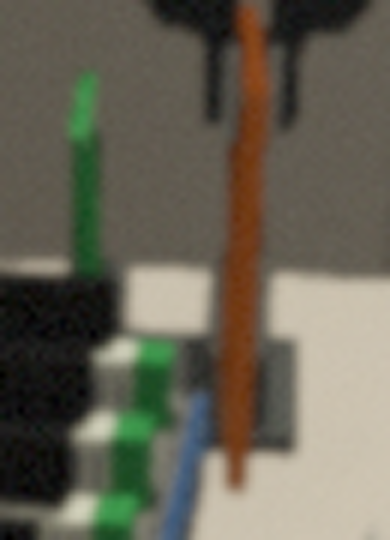

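```bash
cat > fstd.py <<'E'
from fit import *
import pickle,sys
def plane(x0,x1,y0,y1,z,tag):
    return [(np.array([[x0,y0,z],[x1,y0,z],[x1,y1,z],[x0,y1,z]]),np.array([0,0,1.]),tag,np.zeros(3))]
def run(pkl,roi,p0,names=('top',),plates=('r',),tag='fs',rois2=None):
    fs=pickle.load(open(pkl,'rb'))
    rois={'top':roi,'side':rois2}
    ims={n:up(fs[n],rois[n]) for n in names}
    def scene(p,n):
        x,y,yaw,dy,dyaw=p[:5];t=p[5:7]
        g=[T(box([-.075,-.062,0],[.075,.062,.012],'b'),x,y,yaw)]
        for xx,k in((.04,'r'),(-.04,'f')):
            g.append(T(box([xx-.0175,-.0595,.012],[xx+.0175,.0595,.058],'w'),x,y,yaw))
            g.append(T(plane(xx-.0055,xx+.0055,-.0475,.0475,.058,'slot'),x,y,yaw))
            if k in plates:
                b=box([-.004,-.045,.046],[.004,.045,.16],'P'+k)
                R=Rn.from_euler('ZY',[dyaw if k=='r' else 0,t[0] if k=='r' else t[1]]).as_matrix()
                b=[(q@R.T+[xx,dy if k=='r' else 0,.012],R@nn,tg,c) for q,nn,tg,c in b]
                g.append(T(b,x,y,yaw))
        return g
    def L(p): return sum(seg(render(fs[n],scene(p,n),rois[n])[0],ims[n])[0] for n in names)+2e4*p[3]**2+200*p[4]**2+300*(p[5]**2+p[6]**2)
    q=np.array(list(p0)+[0,0,0,0]);s=np.array([.008,.008,.03,.002,.02,.02,.02])
    for k in(1,.4,.3):
        r=minimize(L,q,method='Nelder-Mead',options=dict(initial_simplex=np.vstack([q]+[q+k*s*np.eye(7)[i]*(-1)**i for i in range(7)]),maxfev=700));q=r.x
    print(q.round(4),round(r.fun,2))
    for n in names:
        lab,_=render(fs[n],scene(q,n),rois[n]);showlab(fs[n],lab,ims[n],None,f'{tag}_{n}.png')
    c,s_=np.cos(q[2]),np.sin(q[2])
    print('front slot',q[0]-.04*c,q[1]-.04*s_,'rear',q[0]+.04*c,q[1]+.04*s_)
if __name__=='__main__':
    a=sys.argv
    run(a[1],tuple(map(int,a[2].split(','))),tuple(map(float,a[3].split(','))),plates=a[4].split(','),tag=a[5])
E
python3 - <<'E'
from h import *
import pickle
f=pickle.load(open('f5.pkl','rb'))['top']
print(atz(f,[[335+a/8,205+b/8] for a,b in((100,128),(462,535),(118,538))],.012).round(3))
print(atz(f,[[335+a/8,205+b/8] for a,b in((165,415),(455,413),(455,452),(168,455))],.058).round(3))
E
python3 fstd.py f5.pkl 343,212,404,274 .44,-.185,0 r fs1
```

```text
[[ 0.516 -0.09   0.012]
 [ 0.372 -0.214  0.012]
 [ 0.369 -0.094  0.012]]
[[ 0.41  -0.103  0.058]
 [ 0.412 -0.201  0.058]
 [ 0.399 -0.201  0.058]
 [ 0.396 -0.104  0.058]]
[ 0.4476 -0.1505  0.0142 -0.001   0.0235  0.0268  0.0322] 43.3
front slot 0.4076407973081678 -0.1510491402092147 rear 0.48763270926398095 -0.14991158948356229
```

View pics/fs1_top.png

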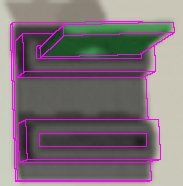

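```bash
python3 d.py .406 -.151 .32 1.593; python3 -m creep '[{"rx":0,"ry":0,"rz":0.5,"tx":-40,"ty":0,"tz":0,"hand":1},{"rx":0,"ry":0,"rz":1,"tx":-80,"ty":-3,"tz":0,"hand":1},{"rx":0,"ry":0,"rz":1.5,"tx":-120,"ty":-6,"tz":0,"hand":1},{"rx":0,"ry":0,"rz":2,"tx":-160,"ty":-9,"tz":0,"hand":1},{"rx":0,"ry":0,"rz":2.5,"tx":-200,"ty":-12,"tz":0,"hand":1},{"rx":0,"ry":0,"rz":2.5,"tx":-240,"ty":-14,"tz":0,"hand":1},{"rx":0,"ry":0,"rz":3,"tx":-280,"ty":-16,"tz":0,"hand":1},{"rx":0,"ry":0,"rz":3,"tx":-320,"ty":-18,"tz":0,"hand":1}]' 60;  python3 d.py .406 -.151 .32 1.593
```

```text
t [-398.9  -24.6   -1.1] r [ 0.01 -0.07  3.28] | pos [0.3988 0.2486 0.3194] rpy [ 3.1413e+00 -1.2000e-03  1.6503e+00] F [-0.4  0.5 -2.5] w 0.0072 t 27.75 q [-1.32  0.22  0.76  1.9  -0.17  1.09 -0.41]
clock: 28.55
position: [0.4066, -0.0725, 0.3191]
tool_rot: [3.141, -0.0, 1.6]
force: [0.8, 1.0, -3.1]
grip_width: 0.0073
t [-78.4  -2.9  -1. ] r [ 0.02 -0.    0.39] | pos [ 0.4066 -0.0725  0.3191] rpy [ 3.1413e+00 -1.0000e-04  1.5999e+00] F [ 0.8  1.  -3.1] w 0.0073 t 28.55 q [-0.9   0.1   1.03  2.03 -0.09  1.06  0.2 ]
```

```bash
python3 -m creep '[{"rx":0,"ry":0,"rz":0.4,"tx":-25,"ty":-1,"tz":0,"hand":1},{"rx":0,"ry":0,"rz":0.4,"tx":-50,"ty":-2,"tz":0,"hand":1},{"rx":0,"ry":0,"rz":0.4,"tx":-70,"ty":-3,"tz":0,"hand":1},{"rx":0,"ry":0,"rz":0.4,"tx":-78.4,"ty":-3,"tz":0,"hand":1},{"rx":0,"ry":0,"rz":0.4,"tx":-78.4,"ty":-3,"tz":0,"hand":1}]' 60;  python3 d.py .406 -.151 .32 1.593
python3 - <<'E'
from h import *
import pickle
fs={n:grab(n) for n in('side','top')};pickle.dump(fs,open('f6.pkl','wb'))
crop(fs['side'],280,110,370,230,'c5.png',5)
E
```

```text
clock: 29.05
position: [0.4059, -0.1508, 0.3188]
tool_rot: [-3.141, 0.001, 1.59]
force: [0.2, 0.5, -1.7]
grip_width: 0.0071
t [-0.2  0.1 -1.2] r [-0.04  0.07 -0.15] | pos [ 0.4059 -0.1508  0.3188] rpy [-3.1408e+00  1.2000e-03  1.5904e+00] F [ 0.2  0.5 -1.7] w 0.0071 t 29.05 q [-0.7   0.18  1.06  1.99 -0.17  1.07  0.46]
```

View pics/c5.png

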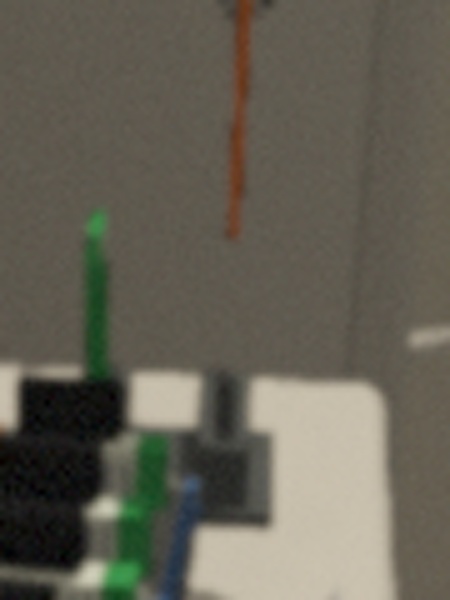

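```bash
python3 - <<'E'
from h import *
import pickle
fs=pickle.load(open('f6.pkl','rb'));f=fs['side']
P=[[.406,-.106,.1935],[.406,-.196,.1935],[.406,-.106,.30]]
print(((proj(f,P)-[280,110])*5+2).round(1))
# slot mouth ends, for several candidates
for x in(.404,.4075): print(((proj(f,[[x,-.1035,.058],[x,-.1985,.058],[x,-.092,.058],[x,-.092,.012],[x+.0175,-.0915,.058],[x-.0175,-.0915,.058]])-[280,110])*5+2).round(1).tolist())
e=fs['side']['pixels'][110:230,280:370]
g=cv2.resize(e,None,fx=10,fy=10,interpolation=cv2.INTER_CUBIC)
cv2.imwrite('pics/c6.png',g[680:1100,250:700])
E
python3 - <<'E'
import sys;sys.path.insert(0,'.')
E
sed -n 1,1p fstd.py >/dev/null; python3 - <<'E'
import sys
sys.path.insert(0,'.')
import os;os.chdir('.')
import fstd
# side only & both using f6 side + f5 top
import pickle
a=pickle.load(open('f5.pkl','rb'));b=pickle.load(open('f6.pkl','rb'))
pickle.dump({'top':a['top'],'side':b['side']},open('f56.pkl','wb'))
fstd.run('f56.pkl',(343,212,404,274),(.445,-.1505,.02),names=('side',),rois2=(318,182,340,217),tag='fs2')
fstd.run('f56.pkl',(343,212,404,274),(.445,-.1505,.02),names=('top','side'),rois2=(318,182,340,217),tag='fs3')
E
```

```text
[[229.4 235.4]
 [234.4 183.4]
 [238.7  64.1]]
[[221.8, 437.2], [227.1, 373.7], [221.1, 445.4], [217.7, 509.5], [193.2, 444.2], [249.1, 447.3]]
[[216.2, 436.9], [221.9, 373.4], [215.5, 445.1], [212.2, 509.2], [187.6, 443.9], [243.5, 447.0]]
[ 4.455e-01 -1.554e-01  2.290e-02 -0.000e+00  4.000e-04 -7.000e-04
  9.000e-04] 58.16
front slot 0.40553057092089895 -0.15629003991019141 rear 0.48550960609328686 -0.1544586653188178
[ 0.4468 -0.1512  0.0165  0.0007  0.0186  0.0311  0.0102] 103.26
front slot 0.4067630762912712 -0.15188714507659437 rear 0.4867522140431977 -0.15056887283485934
```

View pics/c6.png

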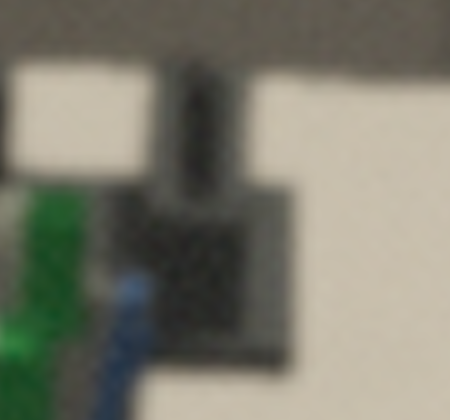

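View pics/fs3_top.png

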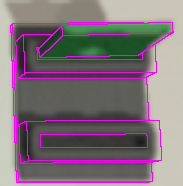

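View pics/fs3_side.png

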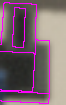

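```bash
python3 - <<'E'
from h import *
import pickle
fs=pickle.load(open('f6.pkl','rb'))
crop(fs['top'],320,190,420,290,'c7.png',6)
E
```

```text
(no output)
```

View pics/c7.png

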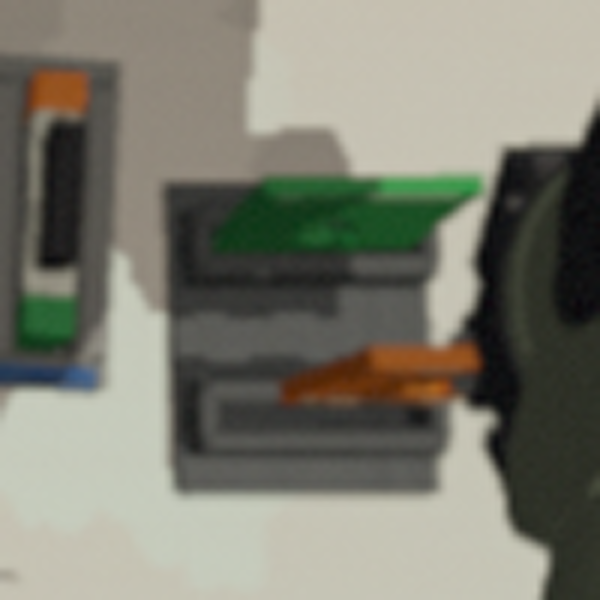

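```bash
python3 - <<'E'
from h import *
import pickle
f=pickle.load(open('f6.pkl','rb'))['top']
c=lambda a,b:[(a+.5)/6-.5+320,(b+.5)/6-.5+190]
print('bottom front-left corner',atz(f,[c(281,403)],.1935),'top left',atz(f,[c(371,350),c(372,373)],.3535))
print('slot mouth',atz(f,[c(218,402),c(432,400),c(432,430),c(220,432)],.058).round(4), atz(f,[c(205,385),c(442,378),c(445,447),c(212,455)],.058).round(4))
# expected plate corners
x,y=.406,-.1508
for xx in(-.004,.004):
  print(((proj(f,[[x+xx,y+.045,.1935],[x+xx,y+.045,.3535]])-[320,190])*6+2.5).round(1))
E
```

```text
bottom front-left corner [[ 0.40132991 -0.10589031  0.1935    ]] top left [[ 0.40859072 -0.10489796  0.3535    ]
 [ 0.40089766 -0.10495704  0.3535    ]]
slot mouth [[ 0.4106 -0.1041  0.058 ]
 [ 0.4128 -0.2005  0.058 ]
 [ 0.3993 -0.1999  0.058 ]
 [ 0.3971 -0.1047  0.058 ]] [[ 0.4182 -0.0984  0.058 ]
 [ 0.4228 -0.2054  0.058 ]
 [ 0.3917 -0.2054  0.058 ]
 [ 0.3867 -0.1008  0.058 ]]
[[280.7 401.3]
 [374.4 369.7]]
[[280.1 381.2]
 [373.6 345.8]]
```

```bash
python3 -m creep '[{"rx":0,"ry":0,"rz":0,"tx":-1.3,"ty":0,"tz":20,"hand":1},{"rx":0,"ry":0,"rz":0,"tx":-1.3,"ty":0,"tz":40,"hand":1},{"rx":0,"ry":0,"rz":0,"tx":-1.3,"ty":0,"tz":65,"hand":1},{"rx":0,"ry":0,"rz":0,"tx":-1.3,"ty":0,"tz":90,"hand":1},{"rx":0,"ry":0,"rz":0,"tx":-1.3,"ty":0,"tz":110,"hand":1},{"rx":0,"ry":0,"rz":0,"tx":-1.3,"ty":0,"tz":122,"hand":1},{"rx":0,"ry":0,"rz":0,"tx":-1.3,"ty":0,"tz":122,"hand":1}]' 60;  python3 d.py .406 -.152 .138 1.593
python3 - <<'E'
from h import *
import pickle
fs={n:grab(n) for n in('side','top')};pickle.dump(fs,open('f7.pkl','wb'))
crop(fs['side'],280,150,350,230,'c8.png',7)
crop(fs['top'],320,190,420,290,'c9.png',6)
E
```

```text
clock: 29.85
position: [0.4053, -0.1509, 0.1962]
tool_rot: [-3.14, -0.0, 1.592]
force: [0.3, -0.1, -1.5]
grip_width: 0.0072
t [-1.1  0.8 58.2] r [-0.12 -0.   -0.04] | pos [ 0.4053 -0.1509  0.1962] rpy [-3.1396 -0.      1.5923] F [ 0.3 -0.1 -1.5] w 0.0072 t 29.85 q [-0.47  0.39  0.89  2.15 -0.43  0.79  0.71]
```

View pics/c8.png

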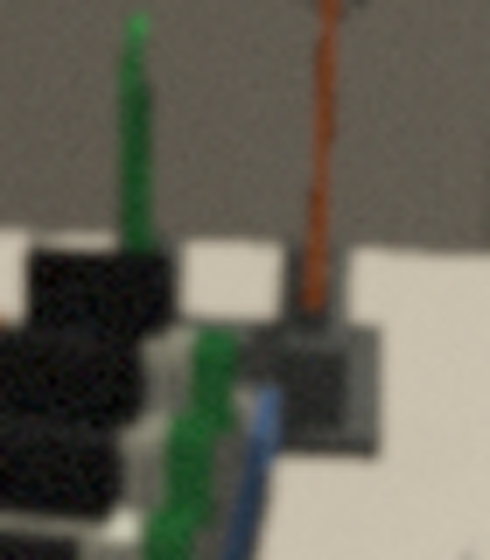

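View pics/c9.png

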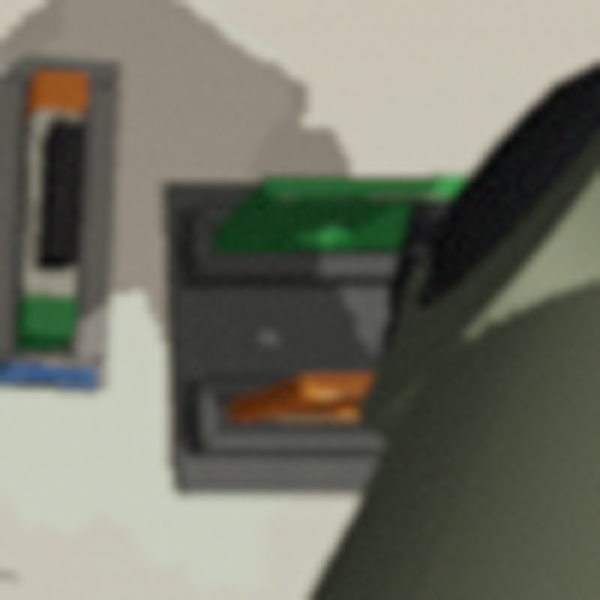

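```bash
python3 - <<'E'
from h import *
import pickle
f=pickle.load(open('f7.pkl','rb'))['top']
c=lambda a,b:[(a+.5)/6-.5+320,(b+.5)/6-.5+190]
print(atz(f,[c(228,421)],.0705), atz(f,[c(218,402),c(220,432)],.058))
E
python3 -m creep '[{"rx":0,"ry":0,"rz":0,"tx":-1,"ty":0.5,"tz":5,"hand":1},{"rx":0,"ry":0,"rz":0,"tx":-1,"ty":0.5,"tz":10,"hand":1},{"rx":0,"ry":0,"rz":0,"tx":-1,"ty":0.5,"tz":15,"hand":1},{"rx":0,"ry":0,"rz":0,"tx":-1,"ty":0.5,"tz":20,"hand":1},{"rx":0,"ry":0,"rz":0,"tx":-1,"ty":0.5,"tz":25,"hand":1},{"rx":0,"ry":0,"rz":0,"tx":-1,"ty":0.5,"tz":25,"hand":1}]' 60;  python3 d.py .406 -.152 .138 1.593
```

```text
[[ 0.40130642 -0.10622032  0.0705    ]] [[ 0.41058385 -0.10410384  0.058     ]
 [ 0.39705163 -0.10467941  0.058     ]]
clock: 30.55
position: [0.4059, -0.1526, 0.1715]
tool_rot: [-3.141, 0.0, 1.591]
force: [-1.2, -0.4, -3.0]
grip_width: 0.0071
t [ 0.6  0.2 33.5] r [-0.05  0.   -0.09] | pos [ 0.4059 -0.1526  0.1715] rpy [-3.1407  0.      1.5913] F [-1.2 -0.4 -3. ] w 0.0071 t 30.55 q [-0.42  0.43  0.84  2.17 -0.49  0.73  0.76]
```

```bash
python3 -m creep '[{"rx":0,"ry":0,"rz":0,"tx":0,"ty":0,"tz":6,"hand":1},{"rx":0,"ry":0,"rz":0,"tx":0,"ty":0,"tz":12,"hand":1},{"rx":0,"ry":0,"rz":0,"tx":0,"ty":0,"tz":18,"hand":1},{"rx":0,"ry":0,"rz":0,"tx":0,"ty":0,"tz":24,"hand":1},{"rx":0,"ry":0,"rz":0,"tx":0,"ty":0,"tz":30,"hand":1},{"rx":0,"ry":0,"rz":0,"tx":0,"ty":0,"tz":32.5,"hand":1},{"rx":0,"ry":0,"rz":0,"tx":0,"ty":0,"tz":32.5,"hand":1}]' 60;  python3 d.py .406 -.152 .138 1.593
```

```text
clock: 31.25
position: [0.406, -0.1527, 0.1393]
tool_rot: [-3.141, 0.0, 1.591]
force: [0.4, -0.3, -2.3]
grip_width: 0.0074
t [0.7 0.  1.3] r [-0.03  0.   -0.1 ] | pos [ 0.406  -0.1527  0.1393] rpy [-3.141   0.      1.5913] F [ 0.4 -0.3 -2.3] w 0.0074 t 31.25 q [-0.35  0.49  0.76  2.2  -0.56  0.66  0.83]
```

```bash
python3 -m creep '[{"rx":0,"ry":0,"rz":0,"tx":0,"ty":0,"tz":1,"hand":1},{"rx":0,"ry":0,"rz":0,"tx":0,"ty":0,"tz":2,"hand":1}]' 30;  python3 d.py .406 -.152 .138 1.593
```

```text
clock: 31.45
position: [0.4064, -0.1527, 0.1378]
tool_rot: [3.141, 0.0, 1.592]
force: [-1.4, 0.7, 31.4]
grip_width: 0.0072
t [ 0.7 -0.4 -0.2] r [ 0.04  0.01 -0.08] | pos [ 0.4064 -0.1527  0.1378] rpy [3.1409e+00 1.0000e-04 1.5916e+00] F [-1.4  0.7 31.4] w 0.0072 t 31.45 q [-0.35  0.49  0.76  2.2  -0.56  0.65  0.83]
```

```bash
python3 -m creep '[{"rx":0,"ry":0,"rz":0,"tx":0,"ty":0,"tz":-1,"hand":0.5},{"rx":0,"ry":0,"rz":0,"tx":0,"ty":0,"tz":-1,"hand":-0.2},{"rx":0,"ry":0,"rz":0,"tx":0,"ty":0,"tz":-1,"hand":-0.2},{"rx":0,"ry":0,"rz":0,"tx":0,"ty":0,"tz":-20,"hand":-0.2},{"rx":0,"ry":0,"rz":0,"tx":0,"ty":0,"tz":-45,"hand":-0.2},{"rx":0,"ry":0,"rz":0,"tx":0,"ty":0,"tz":-70,"hand":-0.2},{"rx":0,"ry":0,"rz":0,"tx":0,"ty":0,"tz":-90,"hand":-0.2},{"rx":0,"ry":0,"rz":0,"tx":0,"ty":0,"tz":-90,"hand":-0.2}]' 60;  python3 d.py .486 -.152 .138 1.593
python3 - <<'E'
from h import *
import pickle
fs={n:grab(n) for n in('side','top')};pickle.dump(fs,open('f8.pkl','wb'))
crop(fs['side'],280,130,360,230,'d1.png',6)
crop(fs['top'],320,190,420,290,'d2.png',6)
E
```

```text
clock: 32.25
position: [0.4071, -0.1528, 0.2294]
tool_rot: [3.138, -0.0, 1.592]
force: [0.3, -0.5, -1.1]
grip_width: 0.0512
t [-0.9 78.6 91.6] r [ 0.19 -0.   -0.07] | pos [ 0.4071 -0.1528  0.2294] rpy [ 3.1383e+00 -1.0000e-04  1.5918e+00] F [ 0.3 -0.5 -1.1] w 0.0512 t 32.25 q [-0.53  0.34  0.95  2.11 -0.37  0.86  0.66]
```

View pics/d1.png

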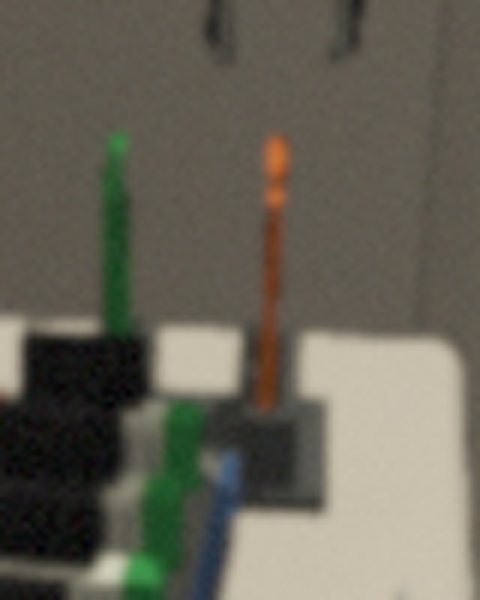

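View pics/d2.png

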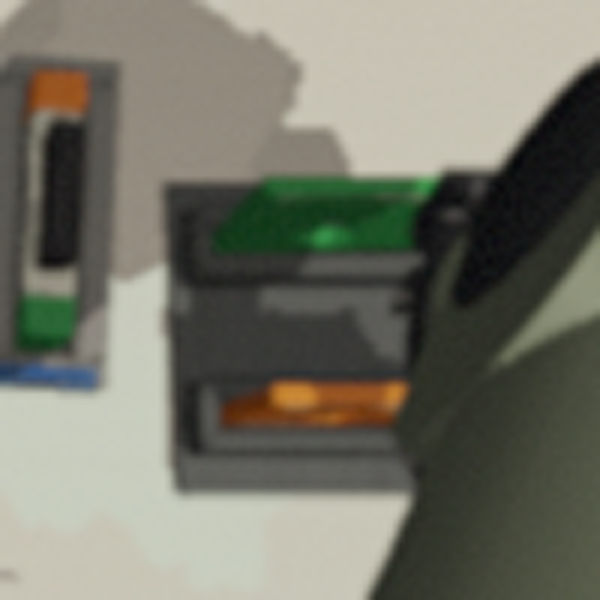

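```bash
python3 -m creep '[{"rx":0,"ry":0,"rz":0,"tx":0,"ty":20,"tz":0,"hand":-0.2},{"rx":0,"ry":0,"rz":0,"tx":0,"ty":45,"tz":0,"hand":-0.2},{"rx":0.2,"ry":0,"rz":0,"tx":0,"ty":68,"tz":0,"hand":-0.2},{"rx":0.2,"ry":0,"rz":0,"tx":0.5,"ty":78.8,"tz":0,"hand":-0.2},{"rx":0.2,"ry":0,"rz":0,"tx":0.5,"ty":78.8,"tz":15,"hand":-0.2},{"rx":0.2,"ry":0,"rz":0,"tx":0.5,"ty":78.8,"tz":30,"hand":-0.2},{"rx":0.2,"ry":0,"rz":0,"tx":0.5,"ty":78.8,"tz":30,"hand":-0.2}]' 60;  python3 d.py .486 -.151 .139 1.593
python3 - <<'E'
from h import *
import pickle
fs={n:grab(n) for n in('side','top')};pickle.dump(fs,open('f9.pkl','wb'))
crop(fs['side'],270,110,360,230,'d3.png',5)
E
```

```text
clock: 33.05
position: [0.4835, -0.1503, 0.1958]
tool_rot: [-3.135, -0.0, 1.591]
force: [-1.1, -0.2, 0.8]
grip_width: 0.0512
t [-0.8  2.9 56.8] r [-0.39 -0.02 -0.12] | pos [ 0.4835 -0.1503  0.1958] rpy [-3.1347e+00 -3.0000e-04  1.5909e+00] F [-1.1 -0.2  0.8] w 0.0512 t 33.05 q [-0.42  0.52  0.84  1.97 -0.5   0.88  0.7 ]
```

View pics/d3.png

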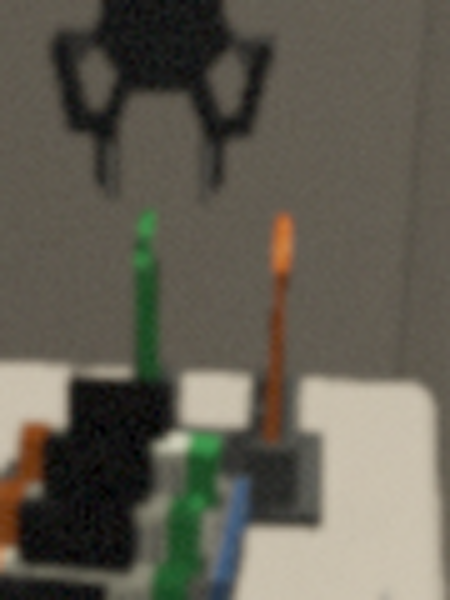

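```bash
python3 -m creep '[{"rx":-0.4,"ry":0,"rz":0,"tx":-0.8,"ty":4.8,"tz":10,"hand":-0.2},{"rx":-0.4,"ry":0,"rz":0,"tx":-0.8,"ty":4.8,"tz":25,"hand":-0.2},{"rx":-0.4,"ry":0,"rz":0,"tx":-0.8,"ty":4.8,"tz":42,"hand":-0.2},{"rx":-0.4,"ry":0,"rz":0,"tx":-0.8,"ty":4.8,"tz":56,"hand":-0.2},{"rx":-0.4,"ry":0,"rz":0,"tx":-0.8,"ty":4.8,"tz":56,"hand":-0.2}]' 60;  python3 d.py .488 -.151 .139 1.593
python3 - <<'E'
from h import *
import pickle
fs={n:grab(n) for n in('side','top')};pickle.dump(fs,open('f10.pkl','wb'))
crop(fs['side'],270,110,360,230,'d4.png',5)
E
```

```text
clock: 33.65
position: [0.489, -0.151, 0.1402]
tool_rot: [3.14, -0.0, 1.591]
force: [0.4, 0.3, 1.0]
grip_width: 0.0515
t [ 0.  -1.   1.2] r [ 0.09 -0.01 -0.09] | pos [ 0.489  -0.151   0.1402] rpy [ 3.1400e+00 -2.0000e-04  1.5914e+00] F [0.4 0.3 1. ] w 0.0515 t 33.65 q [-0.35  0.6   0.75  2.01 -0.59  0.76  0.78]
```

View pics/d4.png

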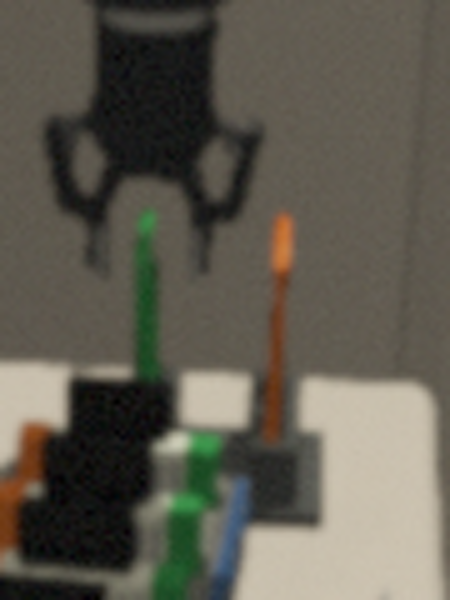

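```bash
python3 -m creep '[{"rx":0,"ry":0,"rz":0,"tx":0,"ty":0,"tz":0,"hand":0.3},{"rx":0,"ry":0,"rz":0,"tx":0,"ty":0,"tz":0,"hand":0.7},{"rx":0,"ry":0,"rz":0,"tx":0,"ty":0,"tz":0,"hand":1},{"rx":0,"ry":0,"rz":0,"tx":0,"ty":0,"tz":0,"hand":1},{"rx":0,"ry":0,"rz":0,"tx":0,"ty":0,"tz":0,"hand":1},{"rx":0,"ry":0,"rz":0,"tx":0,"ty":0,"tz":0,"hand":1}]' 60; python3 d.py .488 -.151 .139 1.593
python3 -m creep '[{"rx":0,"ry":0,"rz":0,"tx":0,"ty":0,"tz":-8,"hand":1},{"rx":0,"ry":0,"rz":0,"tx":0,"ty":0,"tz":-18,"hand":1},{"rx":0,"ry":0,"rz":0,"tx":0,"ty":0,"tz":-28,"hand":1},{"rx":0,"ry":0,"rz":0,"tx":0,"ty":0,"tz":-40,"hand":1},{"rx":0,"ry":0,"rz":0,"tx":0,"ty":0,"tz":-60,"hand":1},{"rx":0,"ry":0,"rz":0,"tx":0,"ty":0,"tz":-60,"hand":1}]' 60;python3 d.py .488 -.151 .139 1.593
```

```text
clock: 34.35
position: [0.4887, -0.1512, 0.1421]
tool_rot: [3.139, -0.001, 1.591]
force: [-7.8, 1.1, 15.9]
grip_width: 0.0075
t [ 0.3 -0.7  3.1] r [ 0.13 -0.04 -0.1 ] | pos [ 0.4887 -0.1512  0.1421] rpy [ 3.1393e+00 -8.0000e-04  1.5913e+00] F [-7.8  1.1 15.9] w 0.0075 t 34.35 q [-0.35  0.59  0.75  2.01 -0.59  0.76  0.78]
clock: 34.95
position: [0.491, -0.1516, 0.2043]
tool_rot: [3.133, 0.001, 1.592]
force: [0.6, -1.1, -2.0]
grip_width: 0.0069
t [ 0.7 -3.5 65.2] r [ 0.47  0.04 -0.08] | pos [ 0.491  -0.1516  0.2043] rpy [3.1334e+00 7.0000e-04 1.5916e+00] F [ 0.6 -1.1 -2. ] w 0.0069 t 34.95 q [-0.42  0.51  0.84  1.95 -0.49  0.89  0.7 ]
```

```bash
python3 -m creep '[{"rx":0,"ry":0,"rz":0,"tx":0,"ty":0,"tz":-30,"hand":1},{"rx":0,"ry":0,"rz":0,"tx":0,"ty":-5,"tz":-70,"hand":1},{"rx":0.4,"ry":0,"rz":0,"tx":10,"ty":-15,"tz":-110,"hand":1},{"rx":0.4,"ry":0,"rz":0,"tx":40,"ty":-25,"tz":-125,"hand":1},{"rx":0.4,"ry":0,"rz":0,"tx":80,"ty":-35,"tz":-125,"hand":1},{"rx":0.4,"ry":0,"rz":0,"tx":120,"ty":-45,"tz":-125,"hand":1},{"rx":0.4,"ry":0,"rz":0,"tx":160,"ty":-55,"tz":-125,"hand":1},{"rx":0.4,"ry":0,"rz":0,"tx":200,"ty":-65,"tz":-125,"hand":1}]' 60;python3 d.py .393 .3578 .33 1.651
```

```text
clock: 35.75
position: [0.4195, 0.0492, 0.3266]
tool_rot: [-3.139, -0.001, 1.592]
force: [1.2, 0.9, -1.4]
grip_width: 0.007
t [309.1 -20.   -3. ] r [-0.12 -0.08 -3.4 ] | pos [0.4195 0.0492 0.3266] rpy [-3.1394e+00 -1.3000e-03  1.5916e+00] F [ 1.2  0.9 -1.4] w 0.007 t 35.75 q [-1.2   0.12  1.05  2.   -0.12  1.09 -0.07]
```

```bash
python3 -m creep '[{"rx":0,"ry":0,"rz":-0.5,"tx":30,"ty":-3,"tz":0,"hand":1},{"rx":0,"ry":0,"rz":-1,"tx":70,"ty":-6,"tz":0,"hand":1},{"rx":0,"ry":0,"rz":-1.5,"tx":110,"ty":-9,"tz":0,"hand":1},{"rx":0,"ry":0,"rz":-2,"tx":150,"ty":-12,"tz":0,"hand":1},{"rx":0,"ry":0,"rz":-2.5,"tx":190,"ty":-15,"tz":0,"hand":1},{"rx":0,"ry":0,"rz":-3,"tx":225,"ty":-17,"tz":0,"hand":1},{"rx":0,"ry":0,"rz":-3.4,"tx":255,"ty":-19,"tz":0,"hand":1},{"rx":0,"ry":0,"rz":-3.4,"tx":255,"ty":-19,"tz":0,"hand":1}]' 60;python3 d.py .393 .3578 .33 1.651
python3 - <<'E'
from h import *
import pickle
fs={n:grab(n) for n in('side','top')};pickle.dump(fs,open('f11.pkl','wb'))
cv2.imwrite('pics/e1.png',fs['side']['pixels'])
crop(fs['top'],130,190,250,290,'e2.png',6)
E
```

```text
clock: 36.55
position: [0.3947, 0.3061, 0.3261]
tool_rot: [-3.139, -0.0, 1.656]
force: [-0.1, 0.1, -2.6]
grip_width: 0.0071
t [51.7  2.7 -3.9] r [-0.16 -0.02  0.29] | pos [0.3947 0.3061 0.3261] rpy [-3.1388e+00 -4.0000e-04  1.6561e+00] F [-0.1  0.1 -2.6] w 0.0071 t 36.55 q [-1.46  0.31  0.89  1.83 -0.27  1.13 -0.4 ]
```

View pics/e1.png

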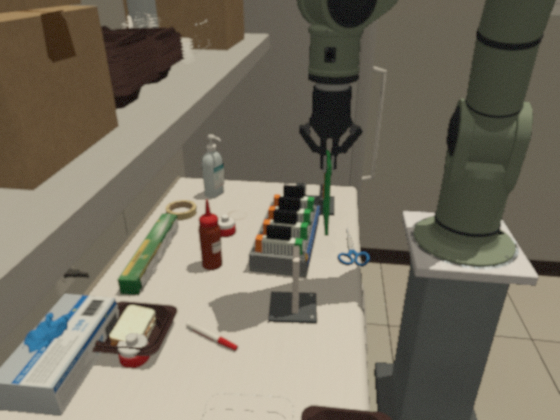

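View pics/e2.png

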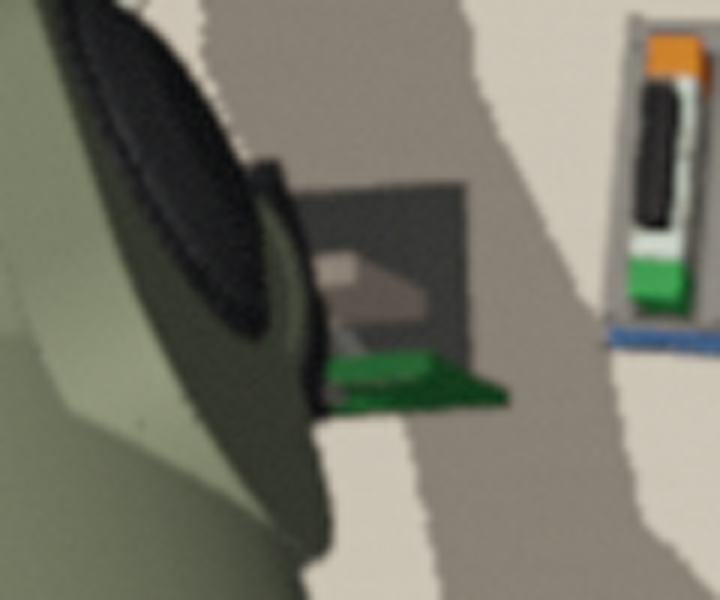

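```bash
python3 - <<'E'
from h import *
import pickle
fs=pickle.load(open('f11.pkl','rb'));f=fs['top'];g=fs['side']
c=lambda a,b:[(a+.5)/6-.5+130,(b+.5)/6-.5+190]
R=Rn.from_euler('z',.085).as_matrix()
for nm,P in (('front',-.004),('rear',.004)):
  for zz in(.196,.356):
    w=np.array([.3947,.3061,zz])+R@[P,-.045,0]
    w2=np.array([.3947,.3061,zz])+R@[P,.045,0]
    print(nm,zz,((proj(f,[w])-[130,190])*6+2.5).round(1), 'side near(+y) corner',proj(g,[w2]).round(2))
crop(g,300,130,350,250,'e3.png',6)
E
```

```text
front 0.196 [[505.3 408.6]] side near(+y) corner [[327.11 235.12]]
front 0.356 [[423.3 378.7]] side near(+y) corner [[331.28 165.69]]
rear 0.196 [[504.5 388.7]] side near(+y) corner [[323.34 235.04]]
rear 0.356 [[422.5 355. ]] side near(+y) corner [[327.19 165.63]]
```

View pics/e3.png

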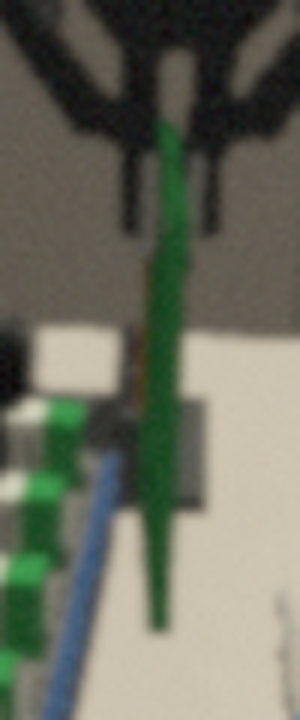

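```bash
python3 - <<'E'
from h import *
import pickle
fs=pickle.load(open('f11.pkl','rb'));f=fs['top']
R=Rn.from_euler('z',.085).as_matrix()
im=cv2.resize(f['pixels'][235:270,175:225],None,fx=14,fy=14,interpolation=cv2.INTER_CUBIC)
for dy in (0,-.003):
  q=[]
  for P,zz in((-.004,.196),(.004,.196),(.004,.356),(-.004,.356)):
    w=np.array([.3947,.3061,zz])+R@[P,-.045+dy,0]
    q.append((proj(f,[w])[0]-[175,235])*14+6.5)
  cv2.polylines(im,[np.round(q).astype(int)],True,(255,0,255) if dy==0 else (0,255,255),1)
cv2.imwrite('pics/e4.png',im)
E
```

```text
(no output)
```

View pics/e4.png

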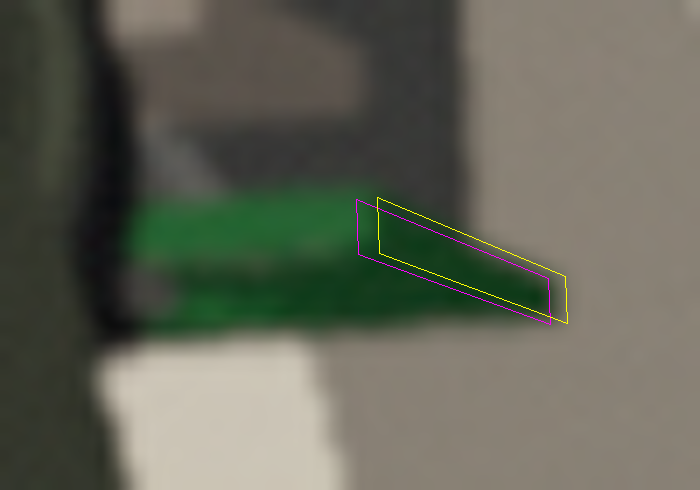

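```bash
python3 - <<'E'
from h import *
import pickle
f0=pickle.load(open('f0.pkl','rb'));f=f0['top']
print(atz(f,[[178.3,243.6]],.145))
# post top in f0: corners front edge hidden by plate; use now: brass in current frames
fs=pickle.load(open('f11.pkl','rb'))
crop(fs['side'],265,235,325,325,'e5.png',7)
crop(fs['top'],160,210,220,262,'e6.png',10)
E
```

```text
[[0.43251732 0.36233301 0.145     ]]
```

View pics/e5.png

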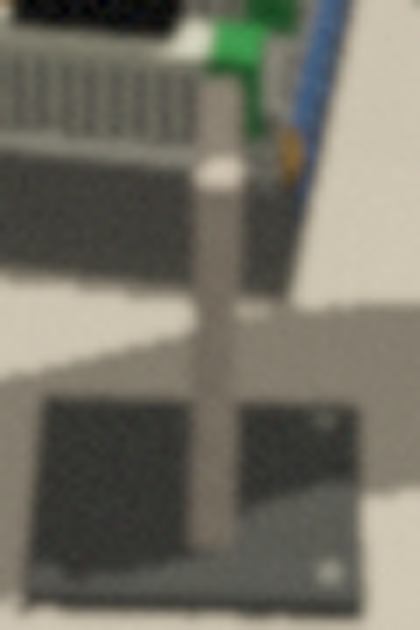

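View pics/e6.png

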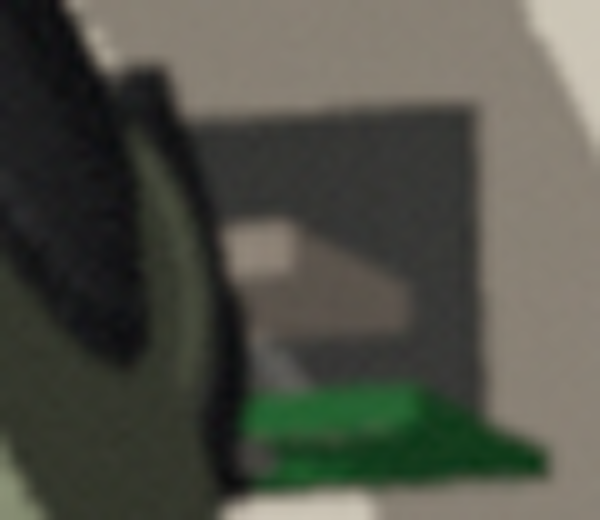

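```bash
python3 - <<'E'
from h import *
import pickle
f0=pickle.load(open('f0.pkl','rb'));fs=pickle.load(open('f11.pkl','rb'))
print(proj(fs['side'],[[.4308,.361,.145]]),proj(f0['top'],[[.4278,.361,.142]]))
print(tri([f0['top'],fs['side']],[(178.3,243.6),(306.1,256.0)]))
# post top corner right rear/front from e6 (295,222),(290,270) ; model
c=lambda a,b:[(a+.5)/10-.5+160,(b+.5)/10-.5+210]
print(atz(fs['top'],[c(297,220),c(292,275)],.155))
R=Rn.from_euler('z',.08).as_matrix()
for l in((.027,-.03,.155),(.013,-.03,.155)): print(R@l+[.4328,.361,0])
E
```

```text
[[305.52704599 256.23104396]] [[179.01520873 245.5591399 ]]
[0.43094311 0.36191971 0.14648082]
[[0.46251763 0.33352729 0.155     ]
 [0.44845927 0.3340558  0.155     ]]
[0.46211109 0.33325365 0.155     ]
[0.44815586 0.33213484 0.155     ]
```

```bash
python3 d.py .3929 .3608 .214 1.651; python3 -m creep '[{"rx":0,"ry":0,"rz":0.3,"tx":20,"ty":1,"tz":0,"hand":1},{"rx":0,"ry":0,"rz":0.3,"tx":40,"ty":2,"tz":0,"hand":1},{"rx":-0.1,"ry":0,"rz":0.3,"tx":54.6,"ty":3,"tz":10,"hand":1},{"rx":-0.1,"ry":0,"rz":0.3,"tx":54.6,"ty":3,"tz":35,"hand":1},{"rx":-0.1,"ry":0,"rz":0.3,"tx":54.6,"ty":3,"tz":60,"hand":1},{"rx":-0.1,"ry":0,"rz":0.3,"tx":54.6,"ty":3,"tz":85,"hand":1},{"rx":-0.1,"ry":0,"rz":0.3,"tx":54.6,"ty":3,"tz":112,"hand":1},{"rx":-0.1,"ry":0,"rz":0.3,"tx":54.6,"ty":3,"tz":112,"hand":1}]' 60;python3 d.py .3929 .3608 .214 1.651
python3 - <<'E'
from h import *
import pickle
fs={n:grab(n) for n in('side','top')};pickle.dump(fs,open('f12.pkl','wb'))
crop(fs['side'],255,180,345,320,'e7.png',5)
crop(fs['top'],140,210,220,270,'e8.png',8)
E
```

```text
t [ 58.6   2.4 112.3] r [-0.17  0.    0.03] | pos [0.3956 0.3022 0.3263] rpy [-3.1386  0.      1.6516] F [ 1.1 -0.8 -1.3] w 0.0073 t 36.65 q [-1.46  0.31  0.89  1.83 -0.26  1.13 -0.4 ]
clock: 37.45
position: [0.3926, 0.3559, 0.2113]
tool_rot: [-3.137, 0.004, 1.646]
force: [-0.1, 0.2, -1.1]
grip_width: 0.0069
t [ 4.9  0.7 -2.7] r [-0.27  0.21 -0.31] | pos [0.3926 0.3559 0.2113] rpy [-3.1369  0.0037  1.6456] F [-0.1  0.2 -1.1] w 0.0069 t 37.45 q [-1.39  0.51  0.77  1.89 -0.44  0.92 -0.34]
```

View pics/e7.png

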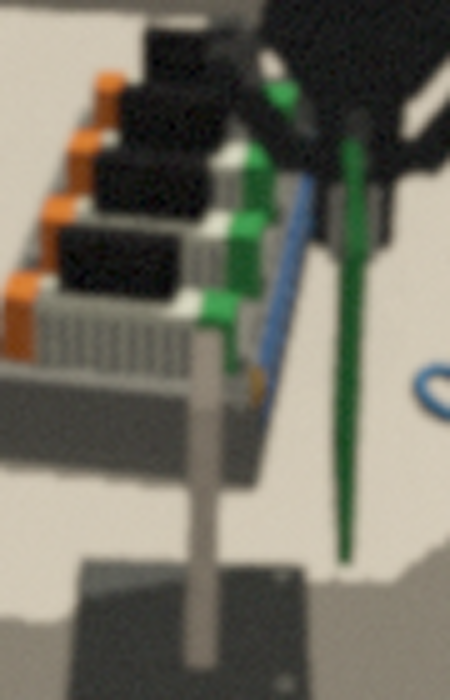

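View pics/e8.png

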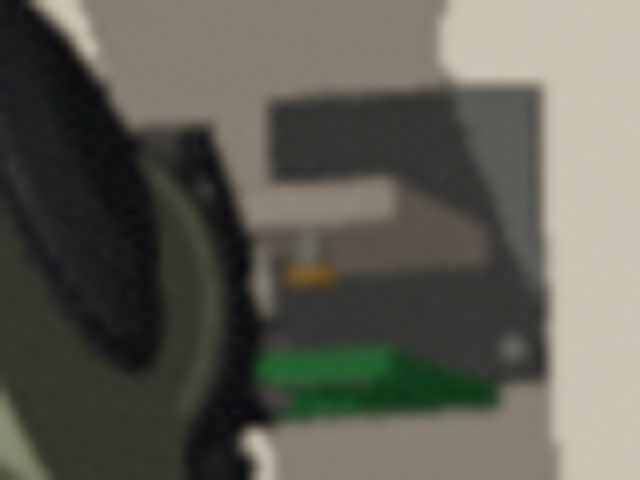

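```bash
cat > an.py <<'E'
from h import *
import pickle
fs=pickle.load(open('f12.pkl','rb'));f=fs['top']
c=lambda a,b:[(a+.5)/8-.5+140,(b+.5)/8-.5+210]
R=Rn.from_euler('z',.08).as_matrix()
zb=.2113-.130
b=atz(f,[c(499,405)],zb)[0]; t=atz(f,[c(394,345)],zb+.16)[0]; t2=atz(f,[c(394,376)],zb+.16)[0]
print('bottom front corner',b,'centre',b+R@[.004,.045,0]);print('top rear corner',t,'centre',t+R@[-.004,.045,0],'top front',t2+R@[.004,.045,0])
h=atz(f,[c(312,284)],.145-.000)[0];print('head lower-edge(outer face) at z.145',h, 'left/right at z .150',atz(f,[c(286,272),c(339,272)],.15))
o=np.array([.433,.362,0])
for p in(b,t): 
    print('local y of centre rel screw', (R.T@(p-o))[1]+.045, 'x',(R.T@(p-o))[0])
for p in atz(f,[c(286,272),c(339,272)],.15): print('head local y',(R.T@(p-o))[1])
E
python3 an.py
python3 - <<'E'
from h import *
import pickle
f=pickle.load(open('f12.pkl','rb'))['top']
im=cv2.resize(f['pixels'][222:264,170:212],None,fx=16,fy=16,interpolation=cv2.INTER_CUBIC);cv2.imwrite('pics/e9.png',im)
E
```

```text
bottom front corner [0.3945224 0.3128281 0.0813   ] centre [0.39491345 0.35800384 0.0813    ]
top rear corner [0.40265232 0.3112327  0.2413    ] centre [0.39506895 0.35576912 0.2413    ] top front [0.39415264 0.35592951 0.2413    ]
head lower-edge(outer face) at z.145 [0.42878695 0.36144279 0.145     ] left/right at z .150 [[0.43206648 0.36862851 0.15      ]
 [0.43222801 0.35173812 0.15      ]]
local y of centre rel screw -0.0009397077040925392 x -0.04228408978858718
local y of centre rel screw -0.003179707357855735 x -0.034307677597786225
head local y 0.006681910084207284
head local y -0.010167363518463216
```

View pics/e9.png

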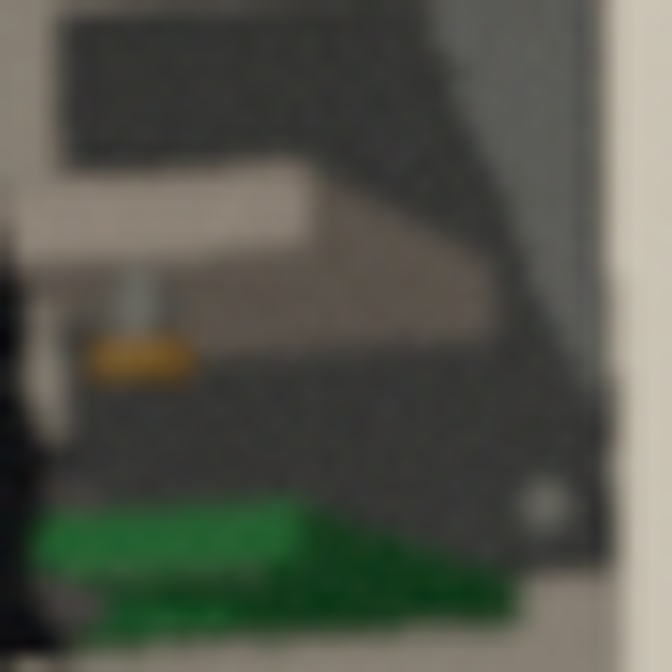

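```bash
python3 - <<'E'
from h import *
import pickle
f=pickle.load(open('f12.pkl','rb'))['side']
R=Rn.from_euler('z',.08).as_matrix()
for z in(.0813,.0863): print(proj(f,[np.array([.3945,.3575,z])+R@[0,.045,0]]))
print(255+345.5/5-.5,180+563/5-.5)
E
python3 -m creep '[{"rx":-0.2,"ry":0.2,"rz":-0.3,"tx":1,"ty":0,"tz":-2.5,"hand":1},{"rx":-0.2,"ry":0.2,"rz":-0.3,"tx":1,"ty":0,"tz":-2.5,"hand":1}]' 60;python3 d.py .3929 .3608 .214 1.651
```

```text
[[321.83530086 292.9845386 ]]
[[321.93767754 291.1378363 ]]
323.6 292.1
clock: 37.75
position: [0.3941, 0.3582, 0.2183]
tool_rot: [3.138, -0.006, 1.651]
force: [-0.1, 0.2, -1.0]
grip_width: 0.0072
t [ 2.6 -1.   4.3] r [ 0.19 -0.32  0.02] | pos [0.3941 0.3582 0.2183] rpy [ 3.1384 -0.0055  1.6513] F [-0.1  0.2 -1. ] w 0.0072 t 37.75 q [-1.4   0.5   0.77  1.89 -0.43  0.92 -0.34]
```

```bash
python3 -m creep '[{"rx":0,"ry":0,"rz":0,"tx":0,"ty":0,"tz":0,"hand":1},{"rx":0,"ry":0,"rz":0,"tx":0,"ty":0,"tz":0,"hand":1},{"rx":0,"ry":0,"rz":0,"tx":0,"ty":0,"tz":0,"hand":1}]' 60;python3 d.py .3929 .3608 .214 1.651
python3 - <<'E'
from h import *
import pickle
fs={n:grab(n) for n in('side','top')};pickle.dump(fs,open('f12.pkl','wb'))
f=fs['side'];crop(f,305,200,335,310,'g1.png',7)
f=fs['top'];im=cv2.resize(f['pixels'][222:264,170:212],None,fx=16,fy=16,interpolation=cv2.INTER_CUBIC);cv2.imwrite('pics/g2.png',im)
E
```

```text
clock: 38.05
position: [0.3937, 0.3578, 0.2171]
tool_rot: [3.14, -0.004, 1.651]
force: [0.4, -0.3, -1.5]
grip_width: 0.0068
t [ 3.1 -0.5  3.1] r [ 0.11 -0.23 -0.  ] | pos [0.3937 0.3578 0.2171] rpy [ 3.1397 -0.004   1.651 ] F [ 0.4 -0.3 -1.5] w 0.0068 t 38.05 q [-1.4   0.5   0.77  1.89 -0.43  0.92 -0.34]
```

View pics/g1.png

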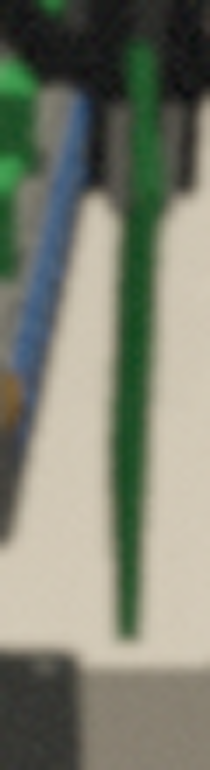

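View pics/g2.png

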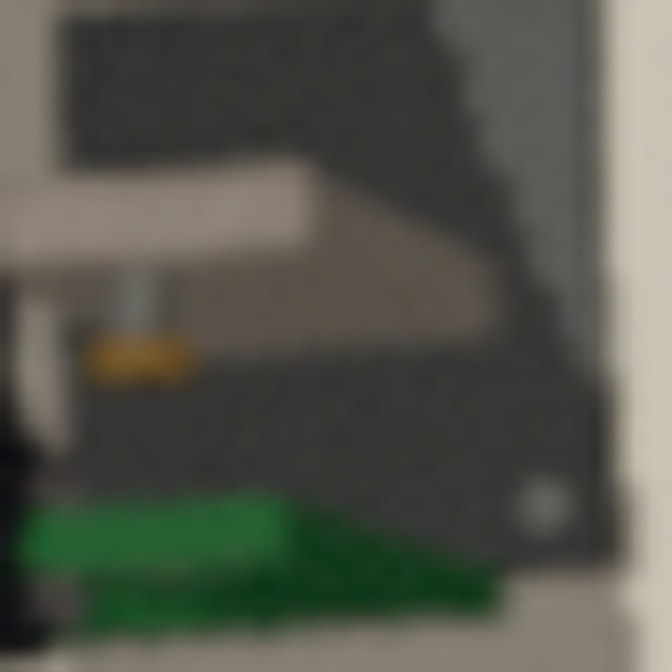

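```bash
python3 -m creep '[{"rx":0,"ry":-0.1,"rz":0,"tx":-0.7,"ty":0,"tz":3,"hand":1},{"rx":0,"ry":-0.1,"rz":0,"tx":-0.7,"ty":7,"tz":3,"hand":1},{"rx":0,"ry":-0.1,"rz":0,"tx":-0.7,"ty":14,"tz":3,"hand":1},{"rx":0,"ry":-0.1,"rz":0,"tx":-0.7,"ty":20,"tz":3,"hand":1},{"rx":0,"ry":-0.1,"rz":0,"tx":-0.7,"ty":24,"tz":3,"hand":1},{"rx":0,"ry":-0.1,"rz":0,"tx":-0.7,"ty":24,"tz":3,"hand":1},{"rx":0,"ry":-0.1,"rz":0,"tx":-0.7,"ty":24,"tz":3,"hand":1}]' 60;python3 d.py .4400 .3618 .214 1.651
python3 - <<'E'
from h import *
import pickle
fs={n:grab(n) for n in('side','top')};pickle.dump(fs,open('f13.pkl','wb'))
f=fs['side'];crop(f,275,200,335,310,'g3.png',6)
f=fs['top'];im=cv2.resize(f['pixels'][222:264,170:212],None,fx=16,fy=16,interpolation=cv2.INTER_CUBIC);cv2.imwrite('pics/g4.png',im)
E
```

```text
clock: 38.85
position: [0.4176, 0.3588, 0.2139]
tool_rot: [3.14, -0.002, 1.651]
force: [0.3, 0.5, -1.5]
grip_width: 0.0072
t [ 1.3 22.5 -0.1] r [ 0.09 -0.1  -0.02] | pos [0.4176 0.3588 0.2139] rpy [ 3.1400e+00 -1.7000e-03  1.6507e+00] F [ 0.3  0.5 -1.5] w 0.0072 t 38.85 q [-1.34  0.53  0.75  1.85 -0.45  0.94 -0.31]
```

View pics/g3.png

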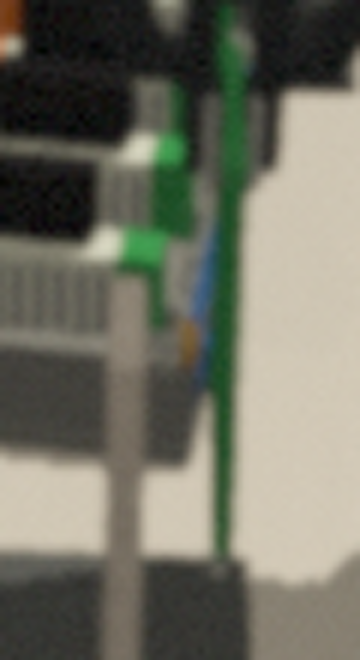

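View pics/g4.png

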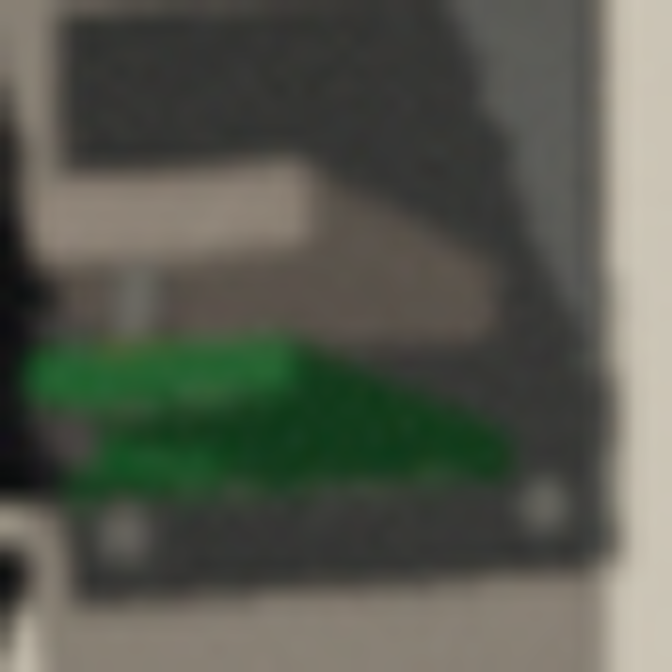

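```bash
python3 - <<'E'
from h import *
import pickle
f=pickle.load(open('f13.pkl','rb'))['top']
c=lambda a,b:[(a+.5)/16-.5+170,(b+.5)/16-.5+222]
R=Rn.from_euler('z',.08).as_matrix();o=np.array([.433,.362,0])
for p,z in((c(514,476),.084),(c(297,337),.244)):
    w=R.T@(atz(f,[p],z)[0]-o);print('local centre y',w[1]+.045,'x',w[0])
E
python3 -m creep '[{"rx":0,"ry":0,"rz":0,"tx":0,"ty":5,"tz":0,"hand":1},{"rx":0,"ry":0,"rz":0,"tx":0,"ty":10,"tz":0,"hand":1},{"rx":0,"ry":0,"rz":0,"tx":0,"ty":15,"tz":0,"hand":1},{"rx":0,"ry":0,"rz":0,"tx":0,"ty":15,"tz":0,"hand":1}]' 60;python3 d.py .4400 .3618 .214 1.651
```

```text
local centre y -0.0014911011628187115 x -0.01857770629364215
local centre y -0.0027582439220897106 x -0.01116675739653548
clock: 39.35
position: [0.4334, 0.3599, 0.214]
tool_rot: [3.139, -0.002, 1.65]
force: [0.4, 0.6, -0.8]
grip_width: 0.0072
t [ 1.3  6.7 -0. ] r [ 0.13 -0.1  -0.04] | pos [0.4334 0.3599 0.214 ] rpy [ 3.1394e+00 -1.7000e-03  1.6502e+00] F [ 0.4  0.6 -0.8] w 0.0072 t 39.35 q [-1.31  0.55  0.75  1.81 -0.45  0.95 -0.29]
```

```bash
python3 -m creep '[{"rx":0,"ry":0,"rz":0,"tx":0.5,"ty":3,"tz":0,"hand":1},{"rx":0,"ry":0,"rz":0,"tx":1,"ty":6,"tz":0,"hand":1},{"rx":0,"ry":0,"rz":0,"tx":1,"ty":6,"tz":0,"hand":1}]' 60;python3 d.py .4400 .3618 .179 1.651
```

```text
clock: 39.65
position: [0.4388, 0.3616, 0.214]
tool_rot: [3.14, -0.002, 1.651]
force: [0.1, 0.2, -2.0]
grip_width: 0.0073
t [ 0.   1.1 35. ] r [ 0.11 -0.11 -0.01] | pos [0.4388 0.3616 0.214 ] rpy [ 3.1397e+00 -1.9000e-03  1.6507e+00] F [ 0.1  0.2 -2. ] w 0.0073 t 39.65 q [-1.3   0.56  0.74  1.8  -0.46  0.96 -0.29]
```

```bash
python3 -m creep '[{"rx":0,"ry":0,"rz":0,"tx":0,"ty":0.7,"tz":4,"hand":1},{"rx":0,"ry":0,"rz":0,"tx":0,"ty":0.7,"tz":8,"hand":1},{"rx":0,"ry":0,"rz":0,"tx":0,"ty":0.7,"tz":12,"hand":1},{"rx":0,"ry":0,"rz":0,"tx":0,"ty":0.7,"tz":16,"hand":1},{"rx":0,"ry":0,"rz":0,"tx":0,"ty":0.7,"tz":16,"hand":1}]' 60;python3 d.py .4400 .3618 .179 1.651
```

```text
clock: 40.15
position: [0.439, 0.3615, 0.1973]
tool_rot: [3.141, -0.001, 1.651]
force: [-0.3, 0.5, -1.4]
grip_width: 0.0073
t [ 0.2  1.  18.3] r [ 0.06 -0.07 -0.01] | pos [0.439  0.3615 0.1973] rpy [ 3.1405e+00 -1.3000e-03  1.6508e+00] F [-0.3  0.5 -1.4] w 0.0073 t 40.15 q [-1.29  0.58  0.73  1.81 -0.47  0.93 -0.27]
```

Shank is entering the slot freely; continue down.

```bash
python3 -m creep '[{"rx":0,"ry":0,"rz":0,"tx":0,"ty":0,"tz":4,"hand":1},{"rx":0,"ry":0,"rz":0,"tx":0,"ty":0,"tz":8,"hand":1},{"rx":0,"ry":0,"rz":0,"tx":0,"ty":0,"tz":12,"hand":1},{"rx":0,"ry":0,"rz":0,"tx":0,"ty":0,"tz":16,"hand":1},{"rx":0,"ry":0,"rz":0,"tx":0,"ty":0,"tz":18,"hand":1},{"rx":0,"ry":0,"rz":0,"tx":0,"ty":0,"tz":18,"hand":1}]' 40;python3 d.py .4400 .3618 .179 1.651
python3 - <<'E'
from h import *
import pickle
fs={n:grab(n) for n in('side','top')};pickle.dump(fs,open('f14.pkl','wb'))
f=fs['side'];crop(f,265,200,335,325,'g5.png',5)
E
```

```text
clock: 40.75
position: [0.4392, 0.3616, 0.1797]
tool_rot: [3.14, -0.002, 1.651]
force: [-0.8, -0.1, -1.6]
grip_width: 0.007
t [0.1 0.8 0.7] r [ 0.08 -0.09 -0.01] | pos [0.4392 0.3616 0.1797] rpy [ 3.1401e+00 -1.6000e-03  1.6509e+00] F [-0.8 -0.1 -1.6] w 0.007 t 40.75 q [-1.28  0.6   0.71  1.83 -0.49  0.89 -0.25]
```

View pics/g5.png

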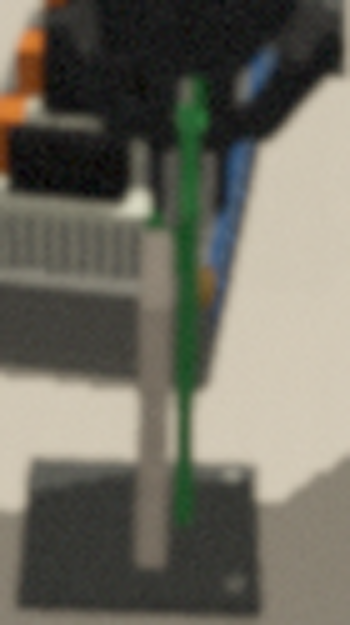

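```bash
python3 -m creep '[{"rx":0,"ry":0,"rz":0,"tx":0,"ty":0,"tz":1,"hand":1},{"rx":0,"ry":0,"rz":0,"tx":0,"ty":0,"tz":1.5,"hand":1}]' 40;python3 d.py .4400 .3618 .179 1.651
```

```text
clock: 41.05
position: [0.4394, 0.3618, 0.1788]
tool_rot: [3.139, -0.002, 1.651]
force: [-1.8, -0.5, 9.8]
grip_width: 0.0071
t [-0.1  0.6 -0.2] r [ 0.12 -0.14 -0.01] | pos [0.4394 0.3618 0.1788] rpy [ 3.1394e+00 -2.4000e-03  1.6509e+00] F [-1.8 -0.5  9.8] w 0.0071 t 41.05 q [-1.28  0.6   0.71  1.83 -0.5   0.89 -0.25]
```

```bash
python3 -m creep '[{"rx":0,"ry":0,"rz":0,"tx":0,"ty":0,"tz":0,"hand":0.6},{"rx":0,"ry":0,"rz":0,"tx":0,"ty":0,"tz":0,"hand":-0.2},{"rx":0,"ry":0,"rz":0,"tx":0,"ty":0,"tz":0,"hand":-0.2},{"rx":0,"ry":0,"rz":0,"tx":0,"ty":0,"tz":-15,"hand":-0.2},{"rx":0,"ry":0,"rz":0,"tx":0,"ty":0,"tz":-40,"hand":-0.2},{"rx":0,"ry":0,"rz":0,"tx":0,"ty":0,"tz":-80,"hand":-0.2},{"rx":0,"ry":0,"rz":0,"tx":0,"ty":0,"tz":-120,"hand":-0.2},{"rx":0,"ry":0,"rz":0,"tx":0,"ty":0,"tz":-150,"hand":-0.2}]' 40
python3 -m creep '[{"rx":0,"ry":0,"rz":0,"tx":30,"ty":-30,"tz":0,"hand":-0.2},{"rx":0,"ry":0,"rz":0,"tx":70,"ty":-70,"tz":0,"hand":-0.2},{"rx":0,"ry":0,"rz":0,"tx":110,"ty":-110,"tz":0,"hand":-0.2},{"rx":0,"ry":0,"rz":0,"tx":150,"ty":-150,"tz":0,"hand":-0.2},{"rx":0,"ry":0,"rz":0,"tx":180,"ty":-180,"tz":0,"hand":-0.2},{"rx":0,"ry":0,"rz":0,"tx":200,"ty":-200,"tz":0,"hand":-0.2},{"rx":0,"ry":0,"rz":0,"tx":210,"ty":-220,"tz":0,"hand":-0.2},{"rx":0,"ry":0,"rz":0,"tx":210,"ty":-220,"tz":0,"hand":-0.2}]'
python3 - <<'E'
from h import *
import pickle
fs={n:grab(n) for n in('side','top')};pickle.dump(fs,open('f15.pkl','wb'))
cv2.imwrite('pics/k0.png',fs['top']['pixels'])
crop(fs['side'],235,140,360,325,'k1.png',3)
crop(fs['top'],140,180,420,285,'k2.png',2.8)
E
```

```text
clock: 41.85
position: [0.4395, 0.361, 0.332]
tool_rot: [3.138, -0.003, 1.65]
force: [0.2, -0.3, 0.3]
grip_width: 0.0515
clock: 42.65
position: [0.1997, 0.5546, 0.329]
tool_rot: [3.14, -0.002, 1.655]
force: [0.2, -0.5, -0.5]
grip_width: 0.0512
```

View pics/k1.png

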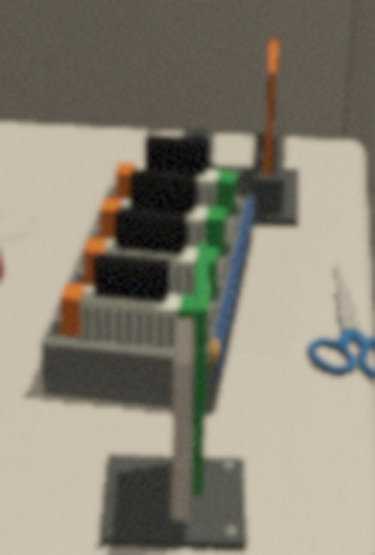

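View pics/k2.png

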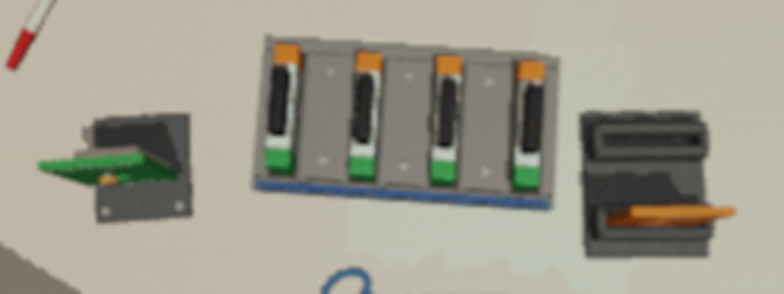

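```bash
python3 - <<'E'
from fit import *
import pickle
fs=pickle.load(open('f15.pkl','rb'))
rois={'top':(215,175,355,275),'side':(240,180,330,280)}
for n in rois:
    f=fs[n];g=[T(b,.5005,.0917,-.058) for b in housing()]
    for yy in((-.12,-.04,.04,.12) if n=='side' else (.04,.12,-.04,-.12)):
        B=[T(b,.5005,.0917,-.058) for b in cassette(yy,'G',.017)]; g+=order(f,B[:3])+[B[3]]
    im=up(f,rois[n]);lab,_=render(f,g,rois[n]);showlab(f,lab,im,None,f'z_{n}.png')
E
python3 fstd.py f15.pkl 343,212,408,276 .4455,-.151,.02 f zs
python3 d.py 0 0 0 0
```

```text
[ 4.468e-01 -1.506e-01  1.460e-02 -1.000e-04 -1.000e-03 -3.700e-03
  5.600e-03] 31.53
front slot 0.4068253569366299 -0.15113956839329762 rear 0.48681680199903676 -0.14996964667457202
t [-535.5 -247.6  327.6] r [-1.000e-02 -2.100e-01  9.461e+01] | pos [0.2031 0.5529 0.3294] rpy [ 3.1393e+00 -2.3000e-03  1.6512e+00] F [ 0.4 -0.5  0.2] w 0.0513 t 42.75 q [-1.86  0.48  0.81  1.6  -0.36  1.21 -0.9 ]
```

View pics/z_top.png

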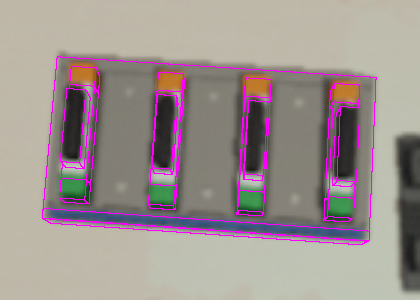

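View pics/z_side.png

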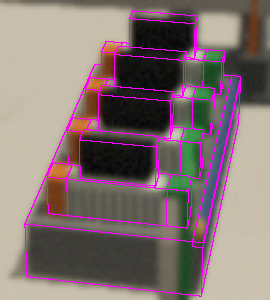

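View pics/zs_top.png

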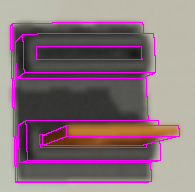

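Everything matches the seated models (cassettes level and home, orange plate upright in the front slot, green plate between head and post). Handing in.

```bash
python3 -c "
from workcell import bot
print(bot.job_done())"
```

```text
the job is handed in; nothing more can be done
None
```

The job is done and handed in at about 43 s of the 200 s. No verdict was reported, so the results below come from my own last checks.

- **Cassettes:** I turned the three with their orange end to the front (slots at y = +120, -40 and -120 mm) and put them back at a 30 N grip. The one at +40 mm was already right, so I left it. In the last pictures from both cameras, all four outlines match the fully seated position with the green end to the front.
- **Orange plate:** it came off the screw freely and now stands in the front slot. The stand had been knocked while I worked, so I measured it again before placing the plate. A fit to the last top picture shows it upright, tilted about 0.006 rad.
- **Green plate:** its keyhole passed over the screw head without contact. I pulled it down until it rested at the expected height (about 10 N of contact) and let go. The last side view shows it upright between the screw head and the post. I judged that by eye, without a separate fit of its final position.
- **Bystanders:** I did not measure the timer and the bottle at the end. No move went near them, and they looked in place in a mid-run picture.

**Checks that disagreed or went over:**
- **Camera offset:** the side camera read about 2 to 3 mm lower in x than the arm's own readings, so I lined up grasps and fits within one picture.
- **Cassette push:** seating the last cassette took a brief 34 N push at the wrist, more than I intended but well below the limits.
- **Grip:** I saw no sign of it slackening.

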